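Open the child-safe tablet tub

TASK

Open the tub of descaling tablets that has the child-safe cap: squeeze the cap's two side tabs inward, keep them squeezed while you turn the cap anticlockwise (seen from above) by about three quarters of a right angle, and lift it off. Set the cap down, right way up, in the middle of the wooden coaster and let go. The other tub nearby, whose round cap has no tabs, is not the one.

Things in the scene. Friction and masses are not known exactly. Their poses are not given: they have to be found in the camera images.
- safety_tub: White square tub, 74 mm wide, flat shoulder 80 mm up, fixed in a black 86 mm foot; carries the tabbed cap. Origin: centre of underside, on the worktop; z up. Neck 33 mm wide, its top 112 mm up. Stops 7 mm high stand on the shoulder beside the tabs. An unwanted tub of the same make (111 mm tall, plain round 54 mm cap, no tabs) is near; either may be on the left.
- safety_cap: Grey cap, 51 mm wide, 35.5 mm tall, about 65 g. Origin: centre of its lower rim, 81.5 mm above the worktop when closed; z up, axes then parallel to the tub's. One tab on its +y, one on its -y side. Inner lugs hold it down until it is turned anticlockwise (+ about z) 45 to 130 degrees; 75 is best, turning is light. Lifting 31 mm clears the neck. It stands on its lower rim.
- coaster: Round birch coaster, 90 mm in diameter, 8 mm thick, lying loose on the worktop to the right of the tubs. Origin: centre of its underside; its top is 8 mm higher.
- left_tab (a joint): Travel of the +y tab, m: 0 out, 0.006 fully in. Both tabs: upright flat plates 23 mm wide, 8 to 35 mm above the cap's origin (fingertips stay above 8 mm: stops below). Over both: 64 mm, squeezed 52 mm. Springs, 6.5 N each when in; a 20 to 40 N grip across both holds them in and carries the cap. Unless both are in by over 4.5 mm, teeth block the turn.
Mind the look-alikes: they are no part of the job. What is shaped like the safety_cap but orange is not meant.

How it is judged:
On the way, in this order (a step that is already met when the one before it is completed fails the run):
1. the tabs are squeezed in while the cap is still closed on the neck (value of joint left_tab above 0.0045 m and angle between the x axis of safety_cap and the x axis of safety_tub, either way round below 0.25 rad and horizontal distance between safety_cap and safety_tub below 0.004 m and height (world z) of safety_cap below 0.088 m), for 0.1 s.
2. the cap is turned by more than 35 degrees on the neck with the tabs squeezed (value of joint left_tab above 0.0045 m and angle between the x axis of safety_cap and the x axis of safety_tub, either way round above 0.6 rad and horizontal distance between safety_cap and safety_tub below 0.005 m and height (world z) of safety_cap below 0.088 m), for 0.1 s.
3. the cap is lifted off the neck (height (world z) of safety_cap above 0.125 m), for 0.1 s.
At the end, for the whole second after the job is handed in: The safety cap stands right way up (within 10 degrees) on the coaster, its centre within 20 mm of the coaster's centre, at rest, with its tabs sprung out again; the coaster lies on the worktop (horizontal distance between safety_cap and coaster below 0.02 m and angle between safety_cap's own z axis and vertical below 0.17 rad and height (world z) of safety_cap between 0.004 and 0.014 m and height (world z) of coaster below 0.01 m and linear speed of safety_cap below 0.02 m/s and value of joint left_tab below 0.001 m); the robot touches nothing.
It also fails if it takes over 45 s, if anything falls off the work surface, if the arm or the gripper's body presses on something with over 40 N, if the wrist force passes 120 N, or if a joint passes its speed limit or range.

ROBOT

A 7-joint arm with a two-finger parallel gripper is mounted at the origin on a cart in front of the work surface, level with it; the furniture and walls round the work are solid. World frame = base frame: x ahead of the robot, y to its left, z up, the work surface at z = 0. Lengths are in m, angles in rad, forces in N, time in s.
With the tool pointing down it reaches from about 0.4 to 0.875 m from the base axis. Payload 19.3 kg.
Tool frame: the origin (TCP) lies on the centre line of the jaws, within the pads' length; the fingertips stand 8 mm ahead of it and the grasp point (between the pads) lies 11 mm behind it; z points along the fingers, y is the line along which they close (so a half turn about z gives the same grasp; the last joint's range is limited). The gripper opens to 85 mm and grips with 20 to 120 N. Pads are 22 mm wide; open, the fingers measure 114 mm over their backs; the gripper's body (76 mm by 85 mm) begins 54 mm behind the grasp point. The pads swing forward as they close: fully open they stand 13 mm farther back than shut.
Start: joints at [1.26, 0.521, -0.036, 1.599, 0.021, 1.021, -0.113], TCP at [0.149, -0.607, 0.239] pointing down, gripper open.
Joint ranges: [-2.91, 2.91], [-0.3, 2.13], [-1.5, 1.42], [0.17, 2.43], [-1.26, 4.41], [0.16, 1.93], [-2.52, 2.52]. Speed limits (rad/s): [1.89, 1.89, 2.39, 2.39, 3.01, 3.01, 3.01].

INTERFACE

Orientations are given as [roll, pitch, yaw] about the fixed x, y, z axes, in that order (R = Rz(yaw) Ry(pitch) Rx(roll)).
In Python, from workcell import status, grab_frame, camera_params, bot, search_frame, silhouettes gives the robot as it stands.
- The arm moves only by the shell command python3 -m creep 'ROWS' [FORCE]. ROWS is JSON, a list of rows, each a list of 5 numbers: the shift along the tool's x, y, z in units of 60 mm (1.0 is 60 mm), then the turn about the tool's z in units of 8 degrees (1.0 is 8 degrees), then the opening, from 0 (shut) to 1 (fully open). In form: [[x, y, z, twist, hand], ...]. A call has 1 to 5 rows; each row is the pose to reach, as a shift and turn from the pose commanded when the call began, along the tool's axes at that moment; what a row does not reach only later rows make up. A row lasts 1/8 s, in which the tool goes at most 62.5 mm and 10.7 degrees, less where a joint would pass 70% of its speed; a pose out of reach is approached as far as the arm can. A call with a gripper value outside its range is refused whole. The fingers move at their own pace and stop on an object; FORCE is the grip in N (left out, the last holds). Time passes only in rows, so rows that repeat a pose let the fingers close. It gives the time, the measured TCP pose, the force, the opening and the grip force at its end, in the units of the state.
- status.observe(): the state, without advancing time (a new reading comes with each control period).
- grab_frame(name): name is "scene" or "top" or "wrist"; returns the picture (384x512x3 uint8, blue, green, red); there is no depth.
- camera_params(name): a dict with "K" (3x3 intrinsics, pixels), "rvec" (rotation vector, rad) and "tvec" (3), from world to camera coordinates, as OpenCV has them; the wrist camera has in their place "tool_from_camera" (4x4, takes a point from camera to tool coordinates, whose origin is the TCP and whose axes are the flange's). Camera axes: x right, y down, z forward; pixel columns grow to the right and rows downward; lengths in m; the calibration is good to about 2 mm. A picture is of the moment at which its call begins: read the wrist's pose just before it. camera_params takes no time and is no camera call.
- bot.job_done(): hands the job in; it is judged then, once.
Trained networks look in the newest picture that a camera, given by its name, has taken for a name from the list of things; names that differ only in an ending like _2 or _b are one class to them, and where a whole thing is asked for, a point or a joint stands for the part that bears it (a point fixed in the world has none). Each returns a list of dicts, best first, with "p" (0 to 1); they miss things now and then, are a little off and sometimes report something else, mostly with a low value. They report only what shows in the picture. A call takes as long as a camera call. They do not tell look-alikes from the thing itself.
- search_frame(camera, name): "extent" ([left, top, right, bottom] as shares, 0 to 1, of the picture: columns of its width, rows of its height, round what is visible of it).
- silhouettes(camera, name): "mask" (384x512 bool, what is visible of it) and "extent" ([left, top, right, bottom] as shares, 0 to 1, of the picture: columns of its width, rows of its height, round what is visible of it).
The state is a dict: "clock": time; "qpos": joint angles; "qd": joint speeds; "joint_efforts": joint torques, N m; "position": TCP position; "tool_rot": TCP orientation; "force": force on the tool from outside, world axes, zero at the start; "moment": the same for the moment, N m; "grip_width": finger opening in m; "finger_force": force on a finger pad.
Only numpy, scipy, OpenCV 4.12 (cv2) and the standard library are available. Lean on these libraries where they do the work, as an engineer would, in place of code of your own. Each camera call takes 0.05 s, during which the arm holds its last target. There are 200 camera calls.

## Working session

There is one attempt and no reset: what is moved stays moved. The work goes in short steps, Python scripts to look and compute and a shell command to move; the robot and the scene stay as the last step left them, time stands still between calls to the robot, and variables do not carry over. Pictures are saved under pics/ and viewed, at most 10 in all, crops included, and the job is handed in when it is done.

```bash
mkdir -p pics; python3 - <<'E'
from workcell import *
import cv2,numpy as np
s=status.observe();print({k:np.round(s[k],3).tolist() for k in('clock','position','tool_rot','grip_width','force')})
a=grab_frame("scene");b=grab_frame("top")
cv2.imwrite("pics/a.png",np.vstack([np.hstack([a,b])])[:, :] if 0 else cv2.resize(np.hstack([a,b]),(800,300)))
cv2.imwrite("pics/top.png",b)
for c in("top","scene"):
  p=camera_params(c);print(c,np.round(p["K"],1).tolist(),np.round(p["rvec"],4).tolist(),np.round(p["tvec"],4).tolist())
  for n in("safety_tub","safety_cap","coaster"):
    print(c,n,[(round(float(d["p"]),2),(np.array(d["extent"])*[512,384,512,384]).round(1).tolist()) for d in search_frame(c,n)])
print(camera_params("wrist"))
E
```

```text
{'clock': 0.0, 'position': [0.149, -0.607, 0.239], 'tool_rot': [-3.14, 0.0, 0.241], 'grip_width': 0.085, 'force': [-0.144, -0.56, 1.044]}
top [[460.1, 0.0, 255.7], [0.0, 460.1, 192.6], [0.0, 0.0, 1.0]] [2.1848, -2.1686, 0.1161] [-0.1585, 0.5083, 0.9724]
top safety_tub [(0.76, [233.3, 157.7, 278.9, 202.5])]
top safety_cap [(0.98, [275.6, 239.8, 301.3, 269.4]), (0.96, [240.8, 161.2, 273.0, 188.2]), (0.79, [327.2, 249.1, 352.4, 278.1]), (0.72, [198.6, 126.8, 228.3, 153.5])]
top coaster [(0.91, [313.1, 181.1, 354.1, 221.5])]
scene [[370.2, 0.0, 251.8], [0.0, 370.2, 189.4], [0.0, 0.0, 1.0]] [0.5611, -2.4234, 1.4772] [0.3703, 0.2313, 0.5736]
scene safety_tub [(0.76, [214.0, 179.3, 258.5, 226.2])]
scene safety_cap [(0.84, [295.7, 196.2, 323.8, 220.6]), (0.72, [222.2, 167.2, 243.2, 189.1]), (0.6, [314.9, 182.5, 340.6, 203.1])]
scene coaster [(0.59, [259.9, 180.1, 293.2, 196.1])]
{'K': array([[292.89585185,   0.        , 262.66988393],
       [  0.        , 292.89585185, 195.16424086],
       [  0.        ,   0.        ,   1.        ]]), 'tool_from_camera': array([[ 6.87646177e-04, -9.63881203e-01, -2.66331660e-01,
         6.87703651e-02],
       [ 9.99999387e-01,  8.93995182e-04, -6.53543767e-04,
         4.41885686e-05],
       [ 8.68037773e-04, -2.66331048e-01,  9.63881227e-01,
        -1.33899841e-01],
       [ 0.00000000e+00,  0.00000000e+00,  0.00000000e+00,
         1.00000000e+00]])}
```

View pics/a.png

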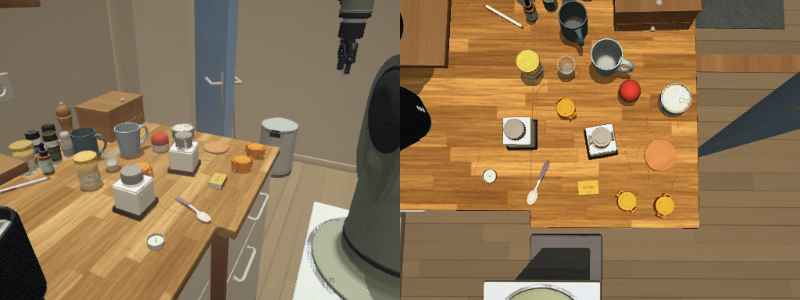

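Left: the top and scene views show two white tubs, in the top picture at about (151,167) and (257,177). Orange caps are at (213,140), (288,255) and (340,263), and the coaster is at (333,201). I'll enlarge the tubs to check for tabs and compute positions.

```bash
cat > h.py <<'E'
from workcell import *
import cv2,numpy as np
def ray(cam,uv,z,s=None):
    p=camera_params(cam); K=p["K"]; d=np.linalg.inv(K)@[uv[0],uv[1],1]
    if cam=="wrist":
        from scipy.spatial.transform import Rotation as R
        T=np.eye(4);T[:3,:3]=R.from_euler('xyz',s["tool_rot"]).as_matrix();T[:3,3]=s["position"]
        M=T@p["tool_from_camera"];o=M[:3,3];d=M[:3,:3]@d
    else:
        R,_=cv2.Rodrigues(np.array(p["rvec"]));o=-R.T@np.ravel(p["tvec"]);d=R.T@d
    return o+d*(z-o[2])/d[2]
E
python3 - <<'E'
from h import *
b=cv2.imread("pics/top.png")
cv2.imwrite("pics/crop.png",cv2.resize(b[130:220,120:300],None,fx=4.4,fy=4.4,interpolation=cv2.INTER_CUBIC))
r=lambda c,u,z:print(c,u,ray(c,u,z).round(4))
r("top",(257,174.7),.117);r("top",(333.6,201.3),.008);r("top",(151,167),.111)
r("scene",(232.7,172),.117);r("scene",(276.5,188),.008)
for n in("safety_cap","safety_tub"):
  for d in silhouettes("top",n):
    m=d["mask"].astype(np.uint8);c=max(cv2.findContours(m,0,2)[0],key=cv2.contourArea)
    print(n,round(d["p"],2),cv2.minAreaRect(c),ray("top",cv2.minAreaRect(c)[0],.11).round(3))
E
```

```text
top (257, 174.7) [ 0.5361 -0.1561  0.117 ]
top (333.6, 201.3) [ 0.4932 -0.3268  0.008 ]
top (151, 167) [0.5506 0.0546 0.111 ]
scene (232.7, 172) [ 0.5375 -0.1527  0.117 ]
scene (276.5, 188) [ 0.496 -0.319  0.008]
safety_cap 0.95 ((257.0, 175.50001525878906), (24.74873924255371, 31.81981086730957), 45.0) [ 0.535 -0.156  0.11 ]
safety_cap 0.78 ((290.0, 257.5), (27.0, 24.0), 90.0) [ 0.374 -0.222  0.11 ]
safety_cap 0.74 ((337.6470642089844, 261.9117431640625), (25.210290908813477, 28.297266006469727), 59.03623962402344) [ 0.366 -0.315  0.11 ]
safety_cap 0.73 ((211.9590301513672, 138.54917907714844), (28.428224563598633, 24.444650650024414), 84.80557250976562) [ 0.609 -0.065  0.11 ]
```

View pics/crop.png

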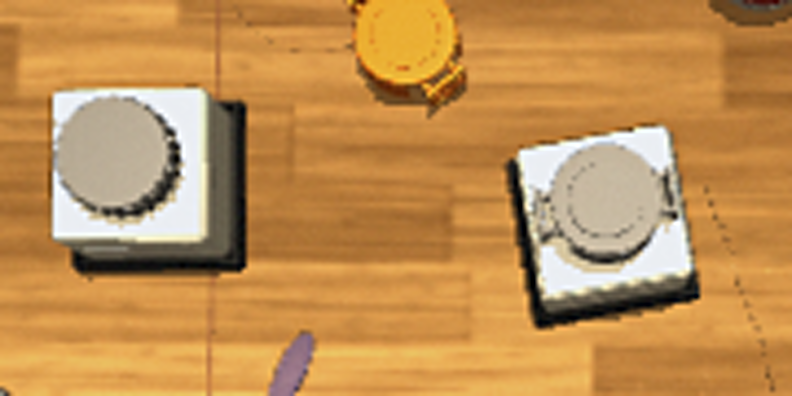

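The enlarged top crop shows two tubs. The left one, at crop (118,155), has a plain round cap with no tabs. The right one, at crop (605,203), full picture (257,176), has a grey cap with tabs at crop (545,215) and (668,193). The caps at full-picture (213,140), (288,255) and (340,263) are orange and not meant. The right tub is the target, at about (0.536, -0.155) with yaw about 9–10°. The coaster is at about (0.494, -0.324).

Moving above it, where the wrist camera will see it.

```bash
python3 -m creep '[[0.8,-0.58,0,0,1],[1.6,-1.16,0,0,1],[2.4,-1.73,0,0,1],[3.2,-2.3,0,0,1],[4.0,-2.88,0,0,1]]' 25; python3 -m creep '[[0.8,-0.58,0,0,1],[1.6,-1.16,0,0,1],[2.4,-1.73,0,0,1],[3.2,-2.3,0,0,1],[4.06,-2.9,0,0.5,1]]'; python3 -m creep '[[0,0,0,0,1],[0,0,0,0,1]]'
python3 - <<'E'
from h import *
s=status.observe();a=grab_frame("wrist");cv2.imwrite("pics/w1.png",a)
print(s["position"],s["tool_rot"],s["qpos"],s["force"],s["clock"])
for n in("safety_cap","safety_tub","coaster","left_tab"):
  for d in silhouettes("wrist",n)[:3]:
    m=d["mask"].astype(np.uint8);c=max(cv2.findContours(m,0,2)[0],key=cv2.contourArea)
    print(n,round(d["p"],2),np.array(d["extent"])*[512,384,512,384],cv2.minAreaRect(c))
E
```

```text
clock: 1.12
position: [0.342, -0.3804, 0.2395]
tool_rot: [3.141, -0.0, 0.241]
force: [1.1, -0.5, -0.3]
grip_width: 0.0853
finger_force: 0.0
clock: 1.75
position: [0.5367, -0.154, 0.2395]
tool_rot: [3.141, -0.0, 0.169]
force: [0.4, -0.8, -0.5]
grip_width: 0.0856
finger_force: 0.0
clock: 2.0
position: [0.5355, -0.1554, 0.2392]
tool_rot: [3.141, 0.001, 0.171]
force: [-0.7, 0.3, 0.3]
grip_width: 0.0855
finger_force: 0.0
[ 0.53546618 -0.15540015  0.23916567] [3.14136665e+00 5.25711308e-04 1.71474969e-01] [ 0.32009709  0.41963196 -0.19428473  1.77348545  0.09675681  0.95813629
 -1.3128118 ] [-0.67723211  0.32556     0.3423729 ] 2.0
safety_cap 0.73 [166.6048  41.3952 219.904  108.7104] ((192.00001525878906, 75.00001525878906), (67.88224792480469, 46.66904830932617), 45.0)
safety_cap 0.68 [274.4832 272.1024 316.8256 318.4128] ((297.0, 295.5), (49.0, 38.0), 90.0)
safety_cap 0.66 [342.6816 291.4176 364.9024 334.6176] ((355.09136962890625, 310.2792053222656), (38.615901947021484, 19.949172973632812), 85.91438293457031)
safety_tub 0.8 [226.5088 135.3984 299.9808 212.3136] ((265.4803161621094, 154.33932495117188), (40.51959991455078, 71.24400329589844), 89.02897644042969)
coaster 0.91 [355.1232 182.592  417.0752 247.296 ] ((386.5, 214.5), (63.0, 67.0), 90.0)
left_tab 0.56 [232.192  172.9152 241.7152 202.4064] ((235.132568359375, 187.60789489746094), (9.860145568847656, 27.257614135742188), 5.440331935882568)
left_tab 0.37 [345.4976 317.9904 354.9184 330.3936] ((349.3448181152344, 324.862060546875), (10.770329475402832, 5.570859909057617), 68.19859313964844)
```

View pics/w1.png

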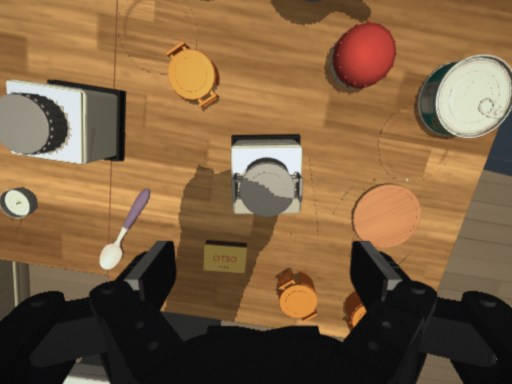

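The wrist view shows the grey tabbed cap at about (268,187), with tabs at (238,188) and (297,186), almost along the tool's y. The coaster is at (387,215).

q7 is -1.31, and turning anticlockwise would run it close to its -2.52 limit. I'll grasp from the half-turned side instead, which gives q7 about +1.8.

```bash
python3 -m creep '[[0,0,0,1.3,1],[0,0,0,2.6,1],[0,0,0,3.9,1],[0,0,0,5.2,1],[0,0,0,6.5,1]]' >/dev/null;python3 -m creep '[[0,0,0,1.3,1],[0,0,0,2.6,1],[0,0,0,3.9,1],[0,0,0,5.2,1],[0,0,0,6.5,1]]' >/dev/null;python3 -m creep '[[0,0,0,1.3,1],[0,0,0,2.6,1],[0,0,0,3.9,1],[0,0,0,5.2,1],[0,0,0,6.5,1]]' >/dev/null;python3 -m creep '[[0,0,0,1.3,1],[0,0,0,2.6,1],[0,0,0,3,1],[0,0,0,3,1],[0,0,0,3,1]]'
python3 - <<'E'
from h import *
import pickle
s=status.observe();a=grab_frame("wrist");cv2.imwrite("pics/w2.png",cv2.resize(a[90:270,140:380],None,fx=3.3,fy=3.3,interpolation=cv2.INTER_CUBIC))
pickle.dump(s,open("s2.pkl","wb"))
print(s["position"],s["tool_rot"],s["qpos"])
for n in("safety_cap","safety_tub","coaster","left_tab"):
  for d in silhouettes("wrist",n)[:3]:
    m=d["mask"].astype(np.uint8);c=max(cv2.findContours(m,0,2)[0],key=cv2.contourArea)
    print(n,round(d["p"],2),np.array(d["extent"])*[512,384,512,384],cv2.minAreaRect(c))
s["position"]=np.array([ 0.53546618,-0.15540015,0.23916567]);s["tool_rot"]=[3.14136665,5.25711308e-04,1.71474969e-01]
for u,z in(((238,188),.117),((297,186),.117),((268,187),.117),((387,215),.008)):print(ray("wrist",u,z,s))
E
```

```text
clock: 4.75
position: [0.4227, -0.2332, 0.1415]
tool_rot: [3.124, 0.108, -2.614]
force: [-0.1, 0.3, -0.1]
grip_width: 0.0856
finger_force: 0.0
[ 0.42268051 -0.23317312  0.14148926] [ 3.12416014  0.10810624 -2.61386142] [-0.36997121  1.05256602  1.42149191  2.12186085 -1.2631324   1.26845398
 -2.51938987]
safety_cap 0.98 [136.3968   0.8832 225.3824  88.7808] ((182.4962158203125, 44.81321716308594), (81.63982391357422, 92.57427215576172), 79.3803482055664)
safety_cap 0.7 [261.888   90.2016 327.424  170.4192] ((293.48077392578125, 129.9038543701172), (82.3687744140625, 62.5610466003418), 78.69007110595703)
safety_tub 0.68 [215.9104 248.7168 314.9824 329.7024] ((271.6540222167969, 290.99853515625), (99.18807220458984, 77.56231689453125), 6.581944465637207)
coaster 0.71 [ 81.3056 146.9952 180.48   234.816 ] ((132.0, 190.5), (89.0, 98.0), 90.0)
left_tab 0.74 [269.312   87.2064 300.9024 103.104 ] ((286.28369140625, 95.47798919677734), (12.266576766967773, 29.826614379882812), 75.25643920898438)
left_tab 0.73 [200.8064   1.1904 229.12    37.9008] ((210.92538452148438, 17.856475830078125), (41.848480224609375, 12.457969665527344), 56.82148742675781)
[ 0.53363348 -0.13302196  0.117     ]
[ 0.544529   -0.18499113  0.117     ]
[ 0.53916255 -0.15947085  0.117     ]
[ 0.50242908 -0.32744172  0.008     ]
```

View pics/w2.png

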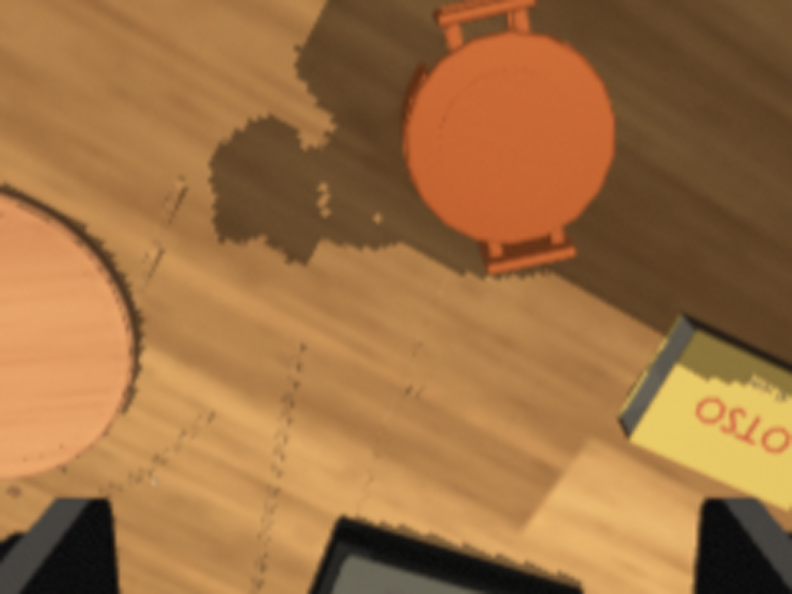

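The sign was opposite to what I assumed: q7 ran to its limit and the arm drifted off, with no contact. The picture shows an orange cap at crop (510,140) and the coaster on the left. This means that anticlockwise is in fact the free direction. I'll raise the tool and undo the turn.

```bash
python3 -m creep '[[0,0,-0.5,-0.5,1],[0,0,-1,-1,1],[0,0,-1,-2,1]]'; python3 - <<'E'
from h import *
s=status.observe();print(s["qpos"].round(3) if hasattr(s["qpos"],"round") else s["qpos"])
E
```

```text
clock: 5.38
position: [0.4182, -0.2376, 0.2031]
tool_rot: [-3.125, 0.11, -2.329]
force: [0.5, 0.3, -0.9]
grip_width: 0.0855
finger_force: 0.0
[-0.399  0.832  1.399  2.074 -1.045  1.181 -2.398]
```

```bash
python3 -m creep '[[0,0,0,-1.3,1],[0,0,0,-2.6,1],[0,0,0,-3.9,1],[0,0,0,-5.2,1],[0,0,0,-6.5,1]]'; python3 -m creep '[[0,0,0,-1.3,1],[0,0,0,-2.6,1],[0,0,0,-3.9,1],[0,0,0,-5.2,1],[0,0,0,-6.5,1]]'; python3 - <<'E'
from h import *
s=status.observe();print(np.round(s["qpos"],3))
from scipy.spatial.transform import Rotation as R
print(R.from_euler('xyz',s["tool_rot"]).as_matrix().round(3))
E
```

```text
clock: 6.0
position: [0.4177, -0.237, 0.2015]
tool_rot: [-3.047, 0.056, -1.417]
force: [-0.7, -0.7, 0.2]
grip_width: 0.0854
finger_force: 0.0
clock: 6.62
position: [0.4177, -0.237, 0.2015]
tool_rot: [-3.039, -0.04, -0.514]
force: [-0.7, 0.2, 0.2]
grip_width: 0.0854
finger_force: 0.0
[-0.257  0.519  0.987  2.072 -0.721  0.879 -0.922]
[[ 0.87  -0.486  0.085]
 [-0.492 -0.868  0.069]
 [ 0.04  -0.102 -0.994]]
```

A 6.3° tilt has stuck to the commanded pose, because the rows can only turn about the tool's z. An out-of-reach push toward the base should tilt the tip inward. The tilt points along azimuth about 39°, so I'll go to that azimuth, high and clear of things, and test it in small pushes.

```bash
cat >> h.py <<'E'
from scipy.spatial.transform import Rotation as Rot
def go(target,yaw=None,s=None):
    s=s or status.observe();M=Rot.from_euler('xyz',s["tool_rot"]).as_matrix()
    d=np.array(target)-s["position"]
    print("pos",np.round(s["position"],4),"rpy",np.round(s["tool_rot"],4),"toolz",M[:,2].round(4),"q",np.round(s["qpos"],2),"clk",s["clock"],"w",round(s["grip_width"],4))
    print("rows",(M.T@d/.06).round(3),"len",np.linalg.norm(d).round(3),"twist",None if yaw is None else round(float(-np.degrees(yaw-s["tool_rot"][2])/8),2))
E
python3 -m creep '[[-0.55,-0.8,-0.1,0,1],[-1.1,-1.6,-0.2,0,1],[-1.65,-2.4,-0.3,0,1],[-2.2,-3.2,-0.4,0,1],[-2.75,-4,-0.5,0,1]]'; python3 -m creep '[[-0.55,-0.8,0,0,1],[-1.1,-1.6,0,0,1],[-1.65,-2.4,0,0,1],[-2.2,-3.1,0,0,1],[-2.2,-3.1,0,0,1]]' >/dev/null; python3 -c "
from h import *
go([.25,.2,.25],.17)"
```

```text
clock: 7.25
position: [0.3992, -0.0198, 0.2382]
tool_rot: [-3.04, -0.04, -0.52]
force: [0.4, 0.3, 0.1]
grip_width: 0.0853
finger_force: 0.0
pos [0.3754 0.2093 0.2514] rpy [-3.0407 -0.0408 -0.5133] toolz [ 0.0848  0.0678 -0.9941] q [-1.68  0.42  1.37  2.18 -0.61  0.85 -2.03] clk 7.875 w 0.0854
rows [-1.744  1.152 -0.165] len 0.126 twist -4.89
```

```bash
python3 -m creep '[[0,0,0,-1.3,1],[0,0,0,-2.6,1],[0,0,0,-3.9,1],[0,0,0,-5,1]]' >/dev/null;  python3 -c "
from h import *
go([.29,.16,.25],.17)"
```

```text
pos [0.3765 0.2047 0.2515] rpy [-3.0893 -0.0961  0.1818] toolz [ 0.0848  0.0687 -0.994 ] q [-1.59  0.28  1.17  2.18 -0.41  0.78 -1.55] clk 8.375 w 0.0853
rows [-1.548  0.466 -0.148] len 0.097 twist 0.08
```

```bash
python3 -m creep '[[-0.8,0.25,-0.05,0,1],[-1.6,0.5,-0.1,0,1],[-1.6,0.5,-0.1,0,1]]' >/dev/null;  python3 -c "
from h import *
go([.2,.1,.25],.17)"
```

```text
pos [0.2944 0.1641 0.2456] rpy [-3.0984 -0.0619  0.1745] toolz [ 0.0533  0.0532 -0.9972] q [-1.79 -0.1   1.07  2.35  0.12  0.77 -2.19] clk 8.75 w 0.0854
rows [-1.728  0.77  -0.214] len 0.114 twist 0.03
```

The tilt is shrinking as expected, so I'll push on a little.

```bash
python3 -m creep '[[-0.3,0.3,0,0,1],[-0.6,0.6,0,0,1]]' >/dev/null;  python3 -c "
from h import *
go([.2,.1,.25],.17)"
```

```text
pos [0.2658 0.123  0.2426] rpy [-3.0957 -0.0616  0.1754] toolz [ 0.0526  0.0559 -0.9971] q [-1.65 -0.26  0.88  2.43  0.27  0.82 -2.35] clk 9.0 w 0.0855
rows [-1.136  0.177 -0.202] len 0.07 twist 0.04
```

```bash
python3 -m creep '[[-0.3,0.3,0,0,1],[-0.6,0.6,0,0,1]]' >/dev/null;  python3 -c "
from h import *
go([.3,.25,.25],.17)"
```

```text
pos [0.2655 0.1131 0.2545] rpy [-3.0898 -0.0918  0.173 ] toolz [ 0.0813  0.0668 -0.9945] q [-1.31 -0.23  0.6   2.43  0.19  0.81 -2.23] clk 9.25 w 0.0854
rows [ 0.948 -2.137  0.274] len 0.141 twist 0.02
```

```bash
python3 -m creep '[[0,0,0,0,1]]';  python3 -c "
from h import *
go([.3,.25,.25],.17)"
```

```text
clock: 9.38
position: [0.266, 0.1119, 0.2542]
tool_rot: [-3.091, -0.091, 0.168]
force: [0.1, 0.0, 0.8]
grip_width: 0.0856
finger_force: 0.0
pos [0.266  0.1119 0.2542] rpy [-3.0909 -0.0913  0.1682] toolz [ 0.0813  0.0652 -0.9946] q [-1.31 -0.23  0.61  2.43  0.19  0.81 -2.24] clk 9.375 w 0.0856
rows [ 0.934 -2.164  0.266] len 0.142 twist -0.01
```

```bash
python3 -m creep '[[0.4,-0.8,0.1,0,1],[0.9,-1.6,0.2,0,1],[1.3,-2.1,0.2,0,1],[1.5,-2.1,0.2,0,1]]'|grep -E 'pos|rot';  python3 -c "
from h import *
go([.27,.16,.25],.17)";  python3 -m creep '[[-0.5,0,0,0,1],[-1.2,0,0,0,1],[-2,0,0,0,1],[-2,0,0,0,1]]'|grep -E 'pos|rot';  python3 -c "
from h import *
go([.33,.25,.25],.17)"
```

```text
position: [0.3329, 0.2558, 0.2566]
tool_rot: [-3.094, -0.092, 0.177]
pos [0.3329 0.2558 0.2566] rpy [-3.0936 -0.0922  0.1766] toolz [ 0.0822  0.0634 -0.9946] q [-1.4   0.13  0.66  2.18 -0.1   0.76 -2.07] clk 9.875 w 0.0855
rows [-1.318  1.385 -0.079] len 0.115 twist 0.05
position: [0.2132, 0.2334, 0.2458]
tool_rot: [-3.092, -0.092, 0.179]
pos [0.2132 0.2334 0.2458] rpy [-3.0915 -0.0917  0.1793] toolz [ 0.0811  0.0656 -0.9946] q [-1.3  -0.08  0.23  2.39  0.09  0.74 -2.52] clk 10.375 w 0.085
rows [1.963 0.081 0.106] len 0.118 twist 0.07
```

```bash
python3 -m creep '[[-0.3,0.2,0,0,1],[-0.6,0.4,0,0,1],[-0.9,0.6,0,0,1],[-0.9,0.6,0,0,1]]'|grep -E 'pos|rot|force';  python3 -c "
from h import *
go([.33,.25,.25],.17)"
```

```text
position: [0.1917, 0.2076, 0.2557]
tool_rot: [-3.054, -0.092, 0.173]
force: [-0.5, -0.1, 0.1]
finger_force: 0.0
pos [0.1917 0.2076 0.2557] rpy [-3.0544 -0.0919  0.1729] toolz [ 0.0751  0.1016 -0.992 ] q [-0.64 -0.15 -0.36  2.42 -0.07  0.74 -2.34] clk 10.875 w 0.0855
rows [ 2.374 -0.272  0.34 ] len 0.145 twist 0.02
```

The tilt responds to out-of-reach pushes in a way I can't guess. I'll identify the kinematics from the logged poses, with no robot time used, and plan the correction from that.

```bash
cat > fk.py <<'E'
import numpy as np,itertools
from scipy.spatial.transform import Rotation as R
from scipy.optimize import least_squares
D=[([1.26,.521,-.036,1.599,.021,1.021,-.113],[.149,-.607,.239],[-3.14,0,.241]),
([.3201,.4196,-.1943,1.7735,.0968,.9581,-1.3128],[.5355,-.1554,.2392],[3.1414,.0005,.1715]),
([-.36997,1.05257,1.42149,2.12186,-1.26313,1.26845,-2.51939],[.42268,-.23317,.14149],[3.12416,.10811,-2.61386]),
([-.399,.832,1.399,2.074,-1.045,1.181,-2.398],[.4182,-.2376,.2031],[-3.125,.11,-2.329]),
([-.257,.519,.987,2.072,-.721,.879,-.922],[.4177,-.237,.2015],[-3.039,-.04,-.514]),
([-1.68,.42,1.37,2.18,-.61,.85,-2.03],[.3754,.2093,.2514],[-3.0407,-.0408,-.5133]),
([-1.59,.28,1.17,2.18,-.41,.78,-1.55],[.3765,.2047,.2515],[-3.0893,-.0961,.1818]),
([-1.79,-.1,1.07,2.35,.12,.77,-2.19],[.2944,.1641,.2456],[-3.0984,-.0619,.1745]),
([-1.65,-.26,.88,2.43,.27,.82,-2.35],[.2658,.123,.2426],[-3.0957,-.0616,.1754]),
([-1.31,-.23,.6,2.43,.19,.81,-2.23],[.2655,.1131,.2545],[-3.0898,-.0918,.173]),
([-1.4,.13,.66,2.18,-.1,.76,-2.07],[.3329,.2558,.2566],[-3.0936,-.0922,.1766]),
([-1.3,-.08,.23,2.39,.09,.74,-2.52],[.2132,.2334,.2458],[-3.0915,-.0917,.1793]),
([-.64,-.15,-.36,2.42,-.07,.74,-2.34],[.1917,.2076,.2557],[-3.0544,-.0919,.1729])]
AX='zyzyzyz'
def fk(q,sg,p):
    # p: link lengths d0..d3 along z, elbow x offsets, tool yaw
    M=np.eye(3);x=np.array([0,0,p[0]]);
    off=[(p[6],0,0),(0,0,p[1]),(p[4],0,0),(-p[4]*0+p[7],0,p[2]),(0,0,0),(p[5],0,0),(0,0,p[3])]
    for i,a in enumerate(AX):
        M=M@R.from_euler(a,sg[i]*q[i]).as_matrix();x=x+M@np.array(off[i])
    return x,M@R.from_euler('z',p[8]).as_matrix()
def fit():
    best=None
    for sg in itertools.product([1,-1],repeat=4):
        s=[sg[0],1,sg[1],1,sg[2],1,sg[3]]
        def f(p):
            r=[]
            for q,x,e in D:
                y,M=fk(q,s,p);r+=list(y-x);r+=list(.3*(M.T@R.from_euler('xyz',e).as_matrix()-np.eye(3)).ravel())
            return r
        for y0 in(0,1.57,3.14,-1.57):
            o=least_squares(f,[.35,.4,.4,.2,0,0,0,0,y0])
            if best is None or o.cost<best[0]:best=(o.cost,s,o.x,np.array(f(o.x)).reshape(-1,12))
    return best
if __name__=="__main__":
    b=fit();print(b[0],b[1],b[2].round(4));print(abs(b[3][:,:3]).max(1).round(4),abs(b[3][:,3:]).max(1).round(4))
E
python3 fk.py
```

```text
0.010016717840150537 [-1, 1, -1, 1, -1, 1, -1] [ 5.3480e-01  5.4800e-01  5.0310e-01  4.9400e-01  4.9000e-03  3.9000e-02
 -4.8800e-02  6.0000e-04  1.5727e+00]
[0.0559 0.0677 0.0101 0.0078 0.0275 0.0231 0.0109 0.0082 0.0156 0.023
 0.018  0.0397 0.0595] [0.0009 0.0006 0.0006 0.0002 0.0008 0.0017 0.0007 0.0016 0.0001 0.0021
 0.0008 0.0017 0.0013]
```

```bash
cat > fk2.py <<'E'
from fk import *
SG=[-1,1,-1,1,-1,1,-1]
def rots(q):
    M=np.eye(3);L=[M]
    for i,a in enumerate(AX): M=M@R.from_euler(a,SG[i]*q[i]).as_matrix();L.append(M)
    return L
A=[];b=[]
for q,x,e in D: A.append(np.hstack(rots(q)));b.append(x)
A=np.vstack(A);b=np.hstack(b);lam=3e-3
off=np.linalg.lstsq(np.vstack([A,lam*np.eye(24)]),np.hstack([b,np.zeros(24)]),rcond=None)[0]
res=(A@off-b).reshape(-1,3)
TY=R.from_euler('z',1.5727).as_matrix()
LO=np.array([-2.91,-.3,-1.5,.17,-1.26,.16,-2.52]);HI=np.array([2.91,2.13,1.42,2.43,4.41,1.93,2.52])
def FK(q):
    L=rots(q);return np.hstack(L)@off,L[-1]@TY
if __name__=="__main__": print(off.reshape(8,3).round(3),abs(res).max(1).round(4))
E
python3 fk2.py
```

```text
[[ 0.     0.     0.146]
 [-0.004 -0.01   0.146]
 [ 0.005 -0.01   0.263]
 [-0.001 -0.021  0.263]
 [-0.007 -0.021  0.211]
 [-0.003  0.     0.211]
 [ 0.006  0.     0.148]
 [ 0.001  0.     0.148]] [0.0006 0.0013 0.0005 0.0004 0.0006 0.0016 0.0005 0.0018 0.0011 0.001
 0.0008 0.0024 0.0013]
```

```bash
cat > sim.py <<'E'
from fk2 import *
def err(q,x,M,w): 
    p,N=FK(q);return np.hstack([p-x,w*R.from_matrix(M.T@N).as_rotvec()])
def step(q,x,M,w,mu,vmax=True):
    # bounded least squares from q with damping mu to q
    lo,hi=LO.copy(),HI.copy()
    if vmax:
        v=.7*np.array([1.89,1.89,2.39,2.39,3.01,3.01,3.01])/8; lo=np.maximum(lo,q-v);hi=np.minimum(hi,q+v)
    q0=np.clip(q,lo+1e-6,hi-1e-6)
    return least_squares(lambda z:np.hstack([err(z,x,M,w),mu*(z-q)]),q0,bounds=(lo,hi),max_nfev=60).x
E
cat > t1.py <<'E'
from sim import *
x0=np.array([.5355,-.1554,.2392]);M0=R.from_euler('xyz',[3.1414,.0,.1715]).as_matrix()
for w in(.1,.3,1):
  for mu in(.003,.03):
    q=np.array(D[1][0]);x,M=x0,M0
    for call in range(4):
        for k in range(5):
            t=min(1.3*(k+1),3 if call==3 else 9)
            if 1: q=step(q,x,M@R.from_euler('z',np.radians(8*t)).as_matrix(),w,mu)
        p,N=FK(q);T=M@R.from_euler('z',np.radians(8*t)).as_matrix()
        x,M=(x,T) if np.linalg.norm(p-x)<.005 and np.linalg.norm(R.from_matrix(T.T@N).as_rotvec())<.02 else (p,N)
        print(w,mu,call,q.round(2),p.round(3),N[:,2].round(3))
E
time python3 t1.py
```

```text
0.1 0.003 0 [ 0.17  0.41  0.01  1.79 -0.01  0.94 -2.12] [ 0.535 -0.155  0.239] [ 0. -0. -1.]
0.1 0.003 1 [-0.3   0.51  0.73  1.81 -0.48  0.99 -2.52] [ 0.535 -0.156  0.238] [ 0.023  0.056 -0.998]
0.1 0.003 2 [-0.5   0.9   1.42  1.92 -1.19  1.35 -2.52] [ 0.533 -0.16   0.234] [ 0.185  0.17  -0.968]
0.1 0.003 3 [-0.45  0.91  1.42  1.95 -1.26  1.43 -2.52] [ 0.526 -0.164  0.232] [ 0.227  0.247 -0.942]
0.1 0.03 0 [ 0.18  0.41  0.    1.78 -0.02  0.95 -2.09] [ 0.535 -0.156  0.239] [ 0.003  0.017 -1.   ]
0.1 0.03 1 [-0.14  0.46  0.53  1.81 -0.42  0.96 -2.52] [ 0.535 -0.157  0.238] [ 0.042  0.105 -0.994]
0.1 0.03 2 [-0.49  0.91  1.42  1.9  -1.18  1.38 -2.52] [ 0.533 -0.16   0.235] [ 0.166  0.181 -0.969]
0.1 0.03 3 [-0.44  0.92  1.42  1.94 -1.26  1.45 -2.52] [ 0.526 -0.164  0.233] [ 0.222  0.26  -0.94 ]
0.3 0.003 0 [ 0.17  0.41  0.01  1.79 -0.01  0.94 -2.12] [ 0.535 -0.155  0.239] [ 0. -0. -1.]
0.3 0.003 1 [-0.29  0.52  0.73  1.81 -0.48  0.98 -2.52] [ 0.535 -0.163  0.233] [ 0.02   0.047 -0.999]
0.3 0.003 2 [-0.47  0.96  1.42  1.96 -1.21  1.33 -2.52] [ 0.514 -0.183  0.203] [ 0.148  0.124 -0.981]

[... 624 characters left out ...]
3  1.82 -0.47  0.94 -2.52] [ 0.533 -0.183  0.215] [ 0.008  0.017 -1.   ]
1 0.003 2 [-0.41  1.1   1.42  2.04 -1.24  1.27 -2.52] [ 0.459 -0.231  0.139] [ 0.043  0.032 -0.999]
1 0.003 3 [-0.22  1.04  1.42  2.24 -1.26  1.21 -2.52] [ 0.332 -0.277  0.126] [ 0.063  0.051 -0.997]
1 0.03 0 [ 0.17  0.41  0.01  1.79 -0.01  0.94 -2.12] [ 0.535 -0.156  0.239] [ 0. -0. -1.]
1 0.03 1 [-0.26  0.55  0.73  1.82 -0.47  0.94 -2.52] [ 0.533 -0.184  0.215] [ 0.008  0.017 -1.   ]
1 0.03 2 [-0.4   1.1   1.42  2.04 -1.24  1.27 -2.52] [ 0.459 -0.232  0.139] [ 0.043  0.032 -0.999]
1 0.03 3 [-0.22  1.04  1.42  2.24 -1.26  1.21 -2.52] [ 0.332 -0.277  0.126] [ 0.063  0.051 -0.997]
real	0m6.212s
user	0m6.706s
sys	0m0.137s
```

The bounded least-squares model reproduces the overtwist well. I'll calibrate the weight and search for a correcting move.

```bash
cat > t2.py <<'E'
from sim import *
def call(q,x,M,rows,w,mu=.01):
    for r in rows:
        gx=x+M@(np.array(r[:3])*.06);gM=M@R.from_euler('z',np.radians(8*r[3])).as_matrix()
        q=step(q,gx,gM,w,mu)
    p,N=FK(q)
    return q,gx,gM,p,N
if __name__=="__main__":
  for w in(.5,.6,.7):
    q=np.array(D[1][0]);x=np.array([.5355,-.1554,.2392]);M=R.from_euler('xyz',[3.1414,.0,.1715]).as_matrix()
    for T in([1.3,2.6,3.9,5.2,6.5],)*3+([1.3,2.6,3,3,3],):
        q,gx,gM,p,N=call(q,x,M,[[0,0,0,t] for t in T],w);x,M=p,N
    print("over",w,q.round(2),p.round(3),N[:,2].round(3))
    for i,rows in((6,[[-.8,.25,-.05,0],[-1.6,.5,-.1,0],[-1.6,.5,-.1,0]]),(7,[[-.3,.3,0,0],[-.6,.6,0,0]]),(8,[[-.3,.3,0,0],[-.6,.6,0,0]]),(11,[[-.3,.2,0,0],[-.6,.4,0,0],[-.9,.6,0,0],[-.9,.6,0,0]])):
        q=np.array(D[i][0]);x,M=FK(q)
        q,gx,gM,p,N=call(q,x,M,rows,w)
        print(i,q.round(2),p.round(3),N[:,2].round(3),"| obs",D[i+1][0],D[i+1][1],R.from_euler('xyz',D[i+1][2]).as_matrix()[:,2].round(3))
E
python3 t2.py
```

```text
over 0.5 [-0.3   0.99  1.42  2.14 -1.26  1.31 -2.52] [ 0.409 -0.242  0.159] [ 0.147  0.132 -0.98 ]
6 [-1.61 -0.14  0.86  2.38  0.17  0.75 -2.25] [0.287 0.158 0.247] [ 0.086  0.071 -0.994] | obs [-1.79, -0.1, 1.07, 2.35, 0.12, 0.77, -2.19] [0.2944, 0.1641, 0.2456] [ 0.053  0.053 -0.997]
7 [-1.61 -0.24  0.85  2.43  0.24  0.81 -2.32] [0.265 0.125 0.243] [ 0.05   0.05  -0.997] | obs [-1.65, -0.26, 0.88, 2.43, 0.27, 0.82, -2.35] [0.2658, 0.123, 0.2426] [ 0.053  0.056 -0.997]
8 [-1.32 -0.27  0.65  2.43  0.19  0.88 -2.19] [0.255 0.088 0.258] [ 0.031  0.048 -0.998] | obs [-1.31, -0.23, 0.6, 2.43, 0.19, 0.81, -2.23] [0.2655, 0.1131, 0.2545] [ 0.081  0.067 -0.994]
11 [-0.65 -0.16 -0.41  2.43 -0.04  0.79 -2.42] [0.175 0.198 0.254] [ 0.07   0.045 -0.997] | obs [-0.64, -0.15, -0.36, 2.42, -0.07, 0.74, -2.34] [0.1917, 0.2076, 0.2557] [ 0.075  0.102 -0.992]
over 0.6 [-0.28  1.01  1.42  2.17 -1.26  1.28 -2.52] [ 0.386 -0.253  0.148] [ 0.124  0.107 -0.987]
6 [-1.61 -0.14  0.86  2.38  0.17  0.75 -2.25] [0.287 0.158 0.247] [ 0.086  0.071 -0.994] | obs [-1.79, -0.1, 1.07, 2.35, 0.12, 0.77, -2.19] [0.294
[... 764 characters left out ...]
158 0.247] [ 0.086  0.071 -0.994] | obs [-1.79, -0.1, 1.07, 2.35, 0.12, 0.77, -2.19] [0.2944, 0.1641, 0.2456] [ 0.053  0.053 -0.997]
7 [-1.6  -0.23  0.84  2.43  0.24  0.81 -2.32] [0.266 0.125 0.243] [ 0.051  0.051 -0.997] | obs [-1.65, -0.26, 0.88, 2.43, 0.27, 0.82, -2.35] [0.2658, 0.123, 0.2426] [ 0.053  0.056 -0.997]
8 [-1.32 -0.28  0.64  2.43  0.2   0.88 -2.2 ] [0.256 0.089 0.26 ] [ 0.041  0.052 -0.998] | obs [-1.31, -0.23, 0.6, 2.43, 0.19, 0.81, -2.23] [0.2655, 0.1131, 0.2545] [ 0.081  0.067 -0.994]
11 [-0.64 -0.17 -0.41  2.43 -0.04  0.78 -2.41] [0.176 0.199 0.255] [ 0.075  0.051 -0.996] | obs [-0.64, -0.15, -0.36, 2.42, -0.07, 0.74, -2.34] [0.1917, 0.2076, 0.2557] [ 0.075  0.102 -0.992]
```

```bash
python3 -m creep '[[0.5,-0.2,0,0,1],[1,-0.4,0,0,1],[1.5,-0.4,0,0,1],[1.5,-0.4,0,0,1]]'|grep -E 'pos|rot';  python3 -c "
from h import *
go([.33,.25,.25],.17)"
```

```text
position: [0.2771, 0.2469, 0.2657]
tool_rot: [-3.055, -0.092, 0.171]
pos [0.2771 0.2469 0.2657] rpy [-3.0551 -0.0916  0.1713] toolz [ 0.0751  0.1007 -0.9921] q [-0.59  0.01 -0.29  2.24 -0.    0.76 -2.28] clk 11.375 w 0.0852
rows [0.851 0.128 0.332] len 0.055 twist 0.01
```

```bash
cat > t3.py <<'E'
from sim import *
V=.7*np.array([1.89,1.89,2.39,2.39,3.01,3.01,3.01])/8
def jac(q,w):
    # analytic: numeric diff
    p,N=FK(q);J=np.zeros((6,7))
    for i in range(7):
        z=q.copy();z[i]+=1e-5;a,B=FK(z);J[:3,i]=(a-p)/1e-5;J[3:,i]=w*R.from_matrix(B@N.T).as_rotvec()/1e-5
    return J,p,N
def row(q,gx,gM,w,lam,n,mode):
    z=q.copy()
    for _ in range(n):
        J,p,N=jac(z,w);e=np.hstack([gx-p,w*R.from_matrix(gM@N.T).as_rotvec()])
        if np.abs(e).max()<1e-5:break
        z=np.clip(z+J.T@np.linalg.solve(J@J.T+lam**2*np.eye(6),e),LO,HI)
    d=z-q
    if mode=='scale': d=d/max(1,(abs(d)/V).max())
    else: d=np.clip(d,-V,V)
    return q+d
def call(q,x,M,rows,w=.5,lam=.05,n=30,mode='scale'):
    for r in rows:
        gx=x+M@(np.array(r[:3])*.06);gM=M@R.from_euler('z',np.radians(8*r[3])).as_matrix()
        q=row(q,gx,gM,w,lam,n,mode)
    p,N=FK(q);return q,p,N
if __name__=="__main__":
  from multiprocessing import Pool
  def job(c):
    w,lam,n,mode=c;out=[];cost=0
    q=np.array(D[1][0]);x=np.array([.5355,-.1554,.2392]);M=R.from_euler('xyz',[3.1414,.0,.1715]).as_matrix()
    for T in([1.3,2.6,3.9,5.2,6.5],)*3+([1.3,2.6,3,3,3],):
        q,p,N=call(q,x,M,[[0,0,0,t] for t in T],*c);x,M=p,N
    L=[(2,p,N)]
    for i,rows in((6,[[-.8,.25,-.05,0],[-1.6,.5,-.1,0],[-1.6,.5,-.1,0]]),(8,[[-.3,.3,0,0],[-.6,.6,0,0]]),(11,[[-.3,.2,0,0],[-.6,.4,0,0],[-.9,.6,0,0],[-.9,.6,0,0]])):
        q=np.array(D[i][0]);x,M=FK(q);q,p,N=call(q,x,M,rows,*c);L.append((i+1,p,N))
    for i,p,N in L:
        cost+=np.linalg.norm(p-D[i][1])+np.linalg.norm(N[:,2]-R.from_euler('xyz',D[i][2]).as_matrix()[:,2]);out.append((p.round(3).tolist(),N[:2,2].round(3).tolist()))
    return cost,c,out
  C=[(w,l,n,m) for w in(.15,.3,.5,1) for l in(.01,.05,.15) for n in(1,5,25) for m in('scale','clip')]
  with Pool() as P: r=sorted(P.map(job,C),key=lambda a:a[0])
  for a in r[:5]:print(round(a[0],3),a[1],a[2])
E
time python3 t3.py
```

```text
0.27 (0.5, 0.15, 1, 'scale') [([0.524, -0.204, 0.225], [0.069, 0.077]), ([0.312, 0.162, 0.224], [0.053, 0.076]), ([0.276, 0.106, 0.25], [0.081, 0.055]), ([0.191, 0.219, 0.264], [0.097, 0.12])]
0.27 (0.5, 0.15, 1, 'clip') [([0.524, -0.204, 0.225], [0.069, 0.077]), ([0.312, 0.162, 0.224], [0.053, 0.076]), ([0.276, 0.106, 0.25], [0.081, 0.055]), ([0.191, 0.219, 0.264], [0.097, 0.12])]
0.363 (1, 0.15, 1, 'scale') [([0.525, -0.207, 0.227], [0.028, 0.011]), ([0.314, 0.163, 0.222], [0.077, 0.073]), ([0.279, 0.108, 0.251], [0.095, 0.058]), ([0.192, 0.219, 0.265], [0.108, 0.119])]
0.363 (1, 0.15, 1, 'clip') [([0.525, -0.207, 0.227], [0.028, 0.011]), ([0.314, 0.163, 0.222], [0.077, 0.073]), ([0.279, 0.108, 0.251], [0.095, 0.058]), ([0.192, 0.219, 0.265], [0.108, 0.119])]
0.396 (0.15, 0.05, 1, 'scale') [([0.537, -0.16, 0.241], [0.084, 0.108]), ([0.291, 0.165, 0.239], [-0.017, 0.065]), ([0.268, 0.101, 0.253], [0.073, 0.021]), ([0.185, 0.222, 0.267], [0.094, 0.127])]
real	0m21.145s
user	1m12.269s
sys	0m0.300s
```

```bash
sed -i 's/for w in(.15,.3,.5,1) for l in(.01,.05,.15) for n in(1,5,25) for m in(.scale.,.clip.)/for w in(.25,.4,.55,.75) for l in(.05,.1,.15,.25,.4) for n in(1,2,3,6,12) for m in("clip",)/' t3.py; time python3 t3.py
```

```text
0.169 (0.75, 0.4, 3, 'clip') [([0.457, -0.266, 0.166], [0.09, 0.072]), ([0.32, 0.162, 0.218], [0.067, 0.074]), ([0.275, 0.105, 0.248], [0.068, 0.061]), ([0.196, 0.209, 0.259], [0.084, 0.092])]
0.208 (0.75, 0.4, 6, 'clip') [([0.459, -0.212, 0.14], [0.05, 0.113]), ([0.313, 0.163, 0.219], [0.073, 0.073]), ([0.274, 0.103, 0.25], [0.069, 0.056]), ([0.193, 0.207, 0.261], [0.085, 0.091])]
0.216 (0.75, 0.4, 2, 'clip') [([0.45, -0.296, 0.159], [0.109, 0.098]), ([0.325, 0.164, 0.221], [0.062, 0.073]), ([0.275, 0.108, 0.248], [0.067, 0.068]), ([0.197, 0.211, 0.257], [0.084, 0.093])]
0.222 (0.55, 0.25, 2, 'clip') [([0.5, -0.226, 0.199], [0.094, 0.088]), ([0.314, 0.162, 0.221], [0.057, 0.076]), ([0.275, 0.105, 0.249], [0.073, 0.056]), ([0.192, 0.214, 0.262], [0.088, 0.107])]
0.223 (0.75, 0.25, 1, 'clip') [([0.492, -0.269, 0.2], [0.076, 0.078]), ([0.324, 0.164, 0.222], [0.063, 0.074]), ([0.277, 0.11, 0.248], [0.077, 0.074]), ([0.197, 0.216, 0.26], [0.095, 0.109])]
real	0m15.390s
user	0m56.115s
sys	0m0.265s
```

```bash
cat > srch.py <<'E'
from t3 import *
from multiprocessing import Pool
import json,sys
from workcell import status
MODS=[(.75,.4,3,'clip'),(.55,.25,2,'clip'),(.75,.4,6,'clip')]
def ev(a):
    q,x,M,g=a;res=[];rows=[[*(np.array(g[:3])*min(1,(k+1)/4)),g[3]*min(1,(k+1)/5)] for k in range(5)]
    for m in MODS:
        qq=q;ok=True
        qq,p,N=call(q,x,M,rows,*m)
        r=np.hypot(p[0],p[1]);az=np.arctan2(p[1],p[0])
        if p[2]<.21 or p[2]>.75 or r<.3 or az>.85 or az<-1.45: return 9,g,None
        res.append((np.linalg.norm(N[:2,2]),p.round(2).tolist(),N[:2,2].round(3).tolist(),qq.round(2).tolist()))
    return max(t[0] for t in res),g,res
def main(n=2500,seed=0):
    s=status.observe();q=np.array(s["qpos"]);x=np.array(s["position"]);M=R.from_euler('xyz',s["tool_rot"]).as_matrix()
    print("tilt now",M[:2,2].round(4))
    rng=np.random.default_rng(seed);J=[]
    for _ in range(n):
        v=rng.normal(size=3);v*=rng.uniform(0,4.1)/np.linalg.norm(v);J.append((q,x,M,np.round([*v,rng.uniform(-6.6,6.6)],1).tolist()))
    with Pool() as P:r=sorted(P.map(ev,J,chunksize=20),key=lambda a:a[0])
    for a in r[:6]:print(round(a[0],3),a[1],[t[1:3] for t in a[2]],a[2][0][3])
main()
E
time python3 srch.py
```

```text
tilt now [0.0751 0.1007]
0.12 [0.8, 2.6, -0.0, -5.4] [([0.34, 0.14, 0.25], [0.099, 0.065]), ([0.34, 0.12, 0.25], [0.101, 0.061]), ([0.35, 0.11, 0.26], [0.082, 0.087])] [-0.41, 0.02, -0.14, 2.29, -0.0, 0.71, -1.2]
0.12 [0.2, 3.8, 0.4, -0.6] [([0.32, 0.05, 0.22], [0.087, 0.07]), ([0.33, 0.04, 0.22], [0.088, 0.067]), ([0.33, 0.04, 0.23], [0.077, 0.091])] [-0.32, -0.0, 0.0, 2.39, -0.07, 0.65, -1.58]
0.121 [1.4, 2.4, -0.9, -6.3] [([0.36, 0.15, 0.31], [0.099, 0.068]), ([0.37, 0.13, 0.31], [0.101, 0.064]), ([0.38, 0.13, 0.31], [0.081, 0.089])] [-0.42, -0.0, -0.12, 2.14, -0.01, 0.88, -1.07]
0.121 [2.1, 3.0, -0.3, -4.6] [([0.42, 0.12, 0.27], [0.092, 0.07]), ([0.42, 0.11, 0.28], [0.094, 0.067]), ([0.43, 0.1, 0.28], [0.078, 0.091])] [-0.28, 0.12, -0.12, 2.1, -0.02, 0.81, -1.15]
0.121 [1.0, 3.8, -0.0, -1.7] [([0.37, 0.06, 0.25], [0.088, 0.071]), ([0.37, 0.05, 0.25], [0.088, 0.069]), ([0.37, 0.04, 0.25], [0.077, 0.093])] [-0.28, 0.04, -0.0, 2.26, -0.06, 0.74, -1.41]
0.121 [1.4, 3.4, 0.4, -1.9] [([0.39, 0.09, 0.23], [0.088, 0.071]), ([0.39, 0.08, 0.23], [0.089, 0.069]), ([0.4, 0.07, 0.23], [0.077, 0.093])] [-0.27, 0.12, -0.08, 2.24, -0.04, 0.68, -1.45]
real	1m30.426s
user	5m51.582s
sys	0m0.360s
```

```bash
cat > t4.py <<'E'
from t3 import *
from multiprocessing import Pool
MODS=[(.75,.4,3,'clip'),(.75,.4,6,'clip')]
def station(r,z,q7):
    # az 0, tool down, q3=q5=0
    f=lambda v:(lambda p,N:[p[0]*np.cos(v[3])*0+np.hypot(p[0],p[1])-r,p[2]-z,N[0,2],N[1,2],np.arctan2(p[1],p[0])])(*FK(np.array([v[3],v[0],0,v[1],v[4],v[2],q7])))
    o=least_squares(f,[.4,1.8,.95,0.,0.]).x;return np.array([o[3],o[0],0,o[1],o[4],o[2],q7])
def job(a):
    r,z,q7,sh,tw=a;out=[]
    for m in MODS:
        q=station(r,z,q7);x,M=FK(q);yaw=np.arctan2(M[1,0],M[0,0]);L=[]
        for c in range(4):
            # world shift sh per call (units total), twist tw per call
            d=M.T@np.array(sh)
            q,p,N=call(q,x,M,[[*(d*(k+1)/5),tw*(k+1)/5] for k in range(5)],*m);x,M=p,N
            L.append((p.round(2).tolist(),N[:2,2].round(3).tolist()))
        out.append((L,q.round(2).tolist()))
    return a,out
J=[(.6,.3,2.0,(0,0,0),-6),(.6,.3,-2.0,(0,0,0),6),(.75,.3,0,(3,0,0),0),(.45,.3,0,(-2,0,0),0),(.45,.4,0,(-2,0,1),0),(.6,.5,0,(0,0,4),0),(.6,.3,2.,(0,3,0),-6),(.6,.3,2.,(0,-3,0),-6),(.6,.3,2.,(0,0,2),-6),(.6,.3,2.,(-2,0,0),-6),(.7,.3,2.,(2,0,0),-6)]
with Pool() as P:
    for a,o in P.map(job,J,chunksize=1):
        print(a)
        for L,q in o:print("   ",L,q)
E
python3 t4.py
```

```text
(0.6, 0.3, 2.0, (0, 0, 0), -6)
    [([0.6, 0.03, 0.3], [0.007, -0.027]), ([0.57, 0.11, 0.26], [0.046, -0.073]), ([0.51, 0.16, 0.21], [0.091, -0.095]), ([0.42, 0.18, 0.11], [0.147, -0.194])] [0.28, 1.01, -1.5, 2.14, 1.22, 1.45, 2.52]
    [([0.6, 0.03, 0.29], [0.006, -0.023]), ([0.58, 0.02, 0.24], [-0.019, -0.111]), ([0.51, 0.05, 0.15], [-0.024, -0.236]), ([0.39, 0.08, 0.06], [0.006, -0.349])] [0.39, 1.18, -1.5, 2.19, 1.23, 1.64, 2.52]
(0.6, 0.3, -2.0, (0, 0, 0), 6)
    [([0.6, -0.03, 0.3], [0.001, 0.027]), ([0.59, -0.09, 0.26], [0.026, 0.067]), ([0.54, -0.11, 0.2], [0.03, 0.145]), ([0.42, -0.14, 0.11], [-0.031, 0.29])] [-0.43, 1.18, 1.42, 2.13, -1.26, 1.54, -2.52]
    [([0.6, -0.03, 0.3], [0.001, 0.022]), ([0.59, -0.03, 0.25], [-0.022, 0.076]), ([0.52, -0.05, 0.15], [-0.044, 0.218]), ([0.37, -0.08, 0.08], [-0.142, 0.389])] [-0.48, 1.32, 1.42, 2.21, -1.26, 1.68, -2.52]
(0.75, 0.3, 0, (3, 0, 0), 0)
    [([0.87, 0.0, 0.28], [0.037, -0.0]), ([0.93, 0.0, 0.25], [0.103, 0.0]), ([0.96, -0.0, 0.2], [0.15, -0.002]), ([0.98, -0.0, 0.16], [0.197, -0.004])] [-0.07, 1.33, 0.03, 0.17, -0.02, 1.44, 
[... 2992 characters left out ...]
6], [0.074, -0.105])] [-0.32, 0.47, -1.5, 2.43, 0.66, 0.93, 2.52]
    [([0.48, 0.03, 0.29], [0.005, -0.03]), ([0.37, 0.1, 0.22], [0.027, -0.097]), ([0.26, 0.13, 0.16], [0.033, -0.132]), ([0.16, 0.24, 0.13], [0.034, -0.1])] [-0.11, 0.67, -1.5, 2.43, 0.87, 1.0, 2.52]
(0.7, 0.3, 2.0, (2, 0, 0), -6)
    [([0.79, 0.03, 0.29], [0.021, -0.014]), ([0.81, 0.1, 0.25], [0.084, -0.033]), ([0.79, 0.16, 0.21], [0.17, -0.039]), ([0.75, 0.21, 0.16], [0.267, -0.043])] [0.25, 1.2, -1.49, 1.38, 1.45, 1.49, 2.52]
    [([0.8, 0.02, 0.29], [0.014, -0.011]), ([0.81, 0.06, 0.24], [0.061, -0.062]), ([0.77, 0.11, 0.18], [0.142, -0.103]), ([0.73, 0.17, 0.14], [0.235, -0.107])] [0.3, 1.22, -1.5, 1.46, 1.48, 1.54, 2.52]
```

The model shows a clean method. An inward and upward push at about z 0.5 hits the q2 and q6 limits and tilts the tool purely inward. I'll go to azimuth about 53°, higher up, and do that.

```bash
python3 -c "
from h import *
go([.24,.32,.45],.9)"
```

```text
pos [0.2771 0.2469 0.2657] rpy [-3.0551 -0.0916  0.1713] toolz [ 0.0751  0.1007 -0.9921] q [-0.59  0.01 -0.29  2.24 -0.    0.76 -2.28] clk 11.375 w 0.0852
rows [-0.118 -1.569 -2.97 ] len 0.202 twist -5.22
```

```bash
python3 -m creep '[[0,-0.4,-0.8,-1,1],[-0.1,-0.8,-1.6,-2,1],[-0.1,-1.2,-2.4,-3,1],[-0.1,-1.6,-3,-4,1],[-0.1,-1.6,-3,-5,1]]'|grep -E 'force'; cat > t5.py <<'E'
from t3 import *
from h import go,status
go([.24,.32,.45])
s=status.observe();q0=np.array(s["qpos"]);x=s["position"];M0=R.from_euler('xyz',s["tool_rot"]).as_matrix()
x=np.array(x);print("fk err",(FK(q0)[0]-x).round(4))
h=-M0[:2,2]/np.linalg.norm(M0[:2,2])
for L in(1,1.5,2,2.5,3,3.5):
  for up in(0.3,1,2):
    for n in((3,5)):
      d=M0.T@np.array([*(h*L),up]);o=[]
      for m in[(.75,.4,3,'clip'),(.75,.4,6,'clip')]:
        q,p,N=call(q0,x,M0,[[*(d*min(1,(k+1)/4)),0] for k in range(n)],*m);o.append((p.round(2).tolist(),N[:2,2].round(3).tolist()))
      if n==5:print(L,up,n,d.round(2),o,q.round(2))
E
python3 t5.py
```

```text
force: [-0.0, -0.7, -2.1]
finger_force: 0.0
pos [0.2385 0.3229 0.4544] rpy [-3.1348 -0.1297  0.8804] toolz [ 0.0772  0.104  -0.9916] q [-0.7  -0.1  -0.35  1.85 -0.02  1.26 -1.74] clk 12.0 w 0.0851
rows [-0.03  0.05  0.07] len 0.005 twist None
fk err [-0.0011 -0.0029  0.0031]
1 0.3 5 [-0.95  0.05 -0.43] [([0.2, 0.28, 0.47], [0.078, 0.103]), ([0.2, 0.27, 0.47], [0.077, 0.104])] [-0.7  -0.22 -0.33  1.91 -0.06  1.31 -1.7 ]
1 1 5 [-0.86  0.04 -1.12] [([0.2, 0.28, 0.51], [0.078, 0.104]), ([0.2, 0.27, 0.51], [0.077, 0.104])] [-0.69 -0.22 -0.33  1.81 -0.06  1.41 -1.7 ]
1 2 5 [-0.73  0.04 -2.11] [([0.2, 0.27, 0.57], [0.078, 0.105]), ([0.2, 0.27, 0.57], [0.077, 0.104])] [-0.69 -0.21 -0.32  1.66 -0.06  1.55 -1.7 ]
1.5 0.3 5 [-1.45  0.07 -0.49] [([0.18, 0.25, 0.47], [0.078, 0.103]), ([0.18, 0.25, 0.47], [0.077, 0.104])] [-0.7  -0.28 -0.32  1.95 -0.08  1.33 -1.68]
1.5 1 5 [-1.36  0.07 -1.19] [([0.18, 0.25, 0.51], [0.078, 0.104]), ([0.18, 0.25, 0.51], [0.077, 0.104])] [-0.69 -0.28 -0.31  1.85 -0.08  1.43 -1.68]
1.5 2 5 [-1.23  0.06 -2.18] [([0.18, 0.25, 0.57], [0.078, 0.105]), ([0.18, 0.25, 0.57],
[... 1147 characters left out ...]
9], [-0.003, 0.032]), ([0.16, 0.21, 0.49], [-0.004, 0.032])] [-0.71 -0.3  -0.27  1.92 -0.1   1.48 -1.65]
3 2 5 [-2.71  0.14 -2.37] [([0.16, 0.21, 0.55], [0.003, 0.039]), ([0.17, 0.21, 0.55], [0.004, 0.039])] [-0.7  -0.3  -0.26  1.77 -0.1   1.63 -1.65]
3.5 0.3 5 [-3.43  0.18 -0.75] [([0.15, 0.2, 0.43], [-0.033, 0.003]), ([0.15, 0.2, 0.43], [-0.034, 0.004])] [-0.71 -0.3  -0.27  2.06 -0.11  1.39 -1.64]
3.5 1 5 [-3.34  0.17 -1.44] [([0.16, 0.2, 0.48], [-0.034, 0.004]), ([0.16, 0.2, 0.48], [-0.035, 0.004])] [-0.71 -0.3  -0.26  1.95 -0.11  1.5  -1.64]
3.5 2 5 [-3.21  0.17 -2.44] [([0.16, 0.2, 0.54], [-0.027, 0.012]), ([0.16, 0.2, 0.55], [-0.027, 0.013])] [-0.7  -0.3  -0.25  1.78 -0.1   1.65 -1.64]
```

```bash
python3 -c "
from h import *
go([.17,.37,.46])"; sed -i 's/(1,1.5,2,2.5,3,3.5)/(2,2.5,2.75,3,3.25,3.5)/;s/in(0.3,1,2)/in(0.3,1)/' t5.py; cat > /dev/null
```

```text
pos [0.2385 0.3229 0.4544] rpy [-3.1348 -0.1297  0.8804] toolz [ 0.0772  0.104  -0.9916] q [-0.7  -0.1  -0.35  1.85 -0.02  1.26 -1.74] clk 12.0 w 0.0851
rows [-0.108 -1.381 -0.099] len 0.083 twist None
```

```bash
python3 -m creep '[[-0.1,-0.7,-0.1,0,1],[-0.1,-1.4,-0.1,0,1],[-0.1,-1.4,-0.1,0,1]]'|grep -E 'force'; python3 t5.py
```

```text
force: [0.7, -1.6, 0.1]
finger_force: 0.0
pos [0.168  0.3711 0.458 ] rpy [-3.1344 -0.1262  0.8782] toolz [ 0.0749  0.1014 -0.992 ] q [-0.79 -0.08 -0.49  1.82  0.    1.27 -1.97] clk 12.375 w 0.0854
rows [0.094 1.468 0.136] len 0.089 twist None
fk err [-0.0005 -0.0027  0.0031]
2 0.3 5 [-1.94  0.11 -0.55] [([0.1, 0.28, 0.47], [0.065, 0.089]), ([0.1, 0.28, 0.47], [0.064, 0.089])] [-0.81 -0.3  -0.46  1.95 -0.1   1.35 -1.93]
2 1 5 [-1.86  0.1  -1.24] [([0.1, 0.28, 0.51], [0.064, 0.089]), ([0.1, 0.28, 0.51], [0.064, 0.088])] [-0.8  -0.3  -0.45  1.85 -0.1   1.46 -1.92]
2.5 0.3 5 [-2.44  0.14 -0.61] [([0.09, 0.27, 0.46], [0.04, 0.059]), ([0.09, 0.27, 0.46], [0.04, 0.059])] [-0.83 -0.3  -0.45  1.98 -0.11  1.37 -1.94]
2.5 1 5 [-2.35  0.13 -1.31] [([0.09, 0.27, 0.5], [0.039, 0.059]), ([0.09, 0.27, 0.51], [0.039, 0.059])] [-0.83 -0.3  -0.44  1.87 -0.11  1.47 -1.93]
2.75 0.3 5 [-2.69  0.15 -0.64] [([0.09, 0.27, 0.46], [0.027, 0.043]), ([0.09, 0.27, 0.46], [0.028, 0.043])] [-0.85 -0.3  -0.45  1.99 -0.12  1.38 -1.95]
2.75 1 5 [-2.6   0.15 -1.34] [([0.09, 0.27, 0.5], [0.026, 0.043]), ([0.09, 0.27, 0.
[... 269 characters left out ...]
 0.028]), ([0.08, 0.26, 0.5], [0.015, 0.027])] [-0.85 -0.3  -0.43  1.89 -0.12  1.49 -1.95]
3.25 0.3 5 [-3.18  0.18 -0.71] [([0.08, 0.26, 0.45], [0.003, 0.012]), ([0.07, 0.26, 0.45], [0.005, 0.011])] [-0.87 -0.3  -0.44  2.01 -0.13  1.39 -1.97]
3.25 1 5 [-3.09  0.17 -1.4 ] [([0.08, 0.26, 0.49], [0.001, 0.012]), ([0.08, 0.26, 0.49], [0.004, 0.011])] [-0.87 -0.3  -0.43  1.9  -0.12  1.5  -1.96]
3.5 0.3 5 [-3.43  0.19 -0.74] [([0.07, 0.25, 0.44], [-0.009, -0.004]), ([0.07, 0.25, 0.44], [-0.005, -0.005])] [-0.89 -0.3  -0.44  2.02 -0.13  1.4  -1.98]
3.5 1 5 [-3.34  0.19 -1.43] [([0.07, 0.26, 0.49], [-0.011, -0.004]), ([0.07, 0.25, 0.49], [-0.006, -0.005])] [-0.88 -0.3  -0.42  1.91 -0.13  1.51 -1.97]
```

```bash
python3 -m creep '[[-0.8,0.05,-0.35,0,1],[-1.6,0.1,-0.7,0,1],[-2.4,0.15,-1.05,0,1],[-3.2,0.2,-1.4,0,1],[-3.2,0.2,-1.4,0,1]]'|grep -E 'force'; sed -i 's/(2,2.5,2.75,3,3.25,3.5)/(.3,.6,.9,1.2)/;s/in(0.3,1)/in(0,.3)/' t5.py;python3 t5.py
```

```text
force: [0.7, 0.5, 1.0]
finger_force: 0.0
pos [0.09   0.2604 0.476 ] rpy [-3.0932 -0.0234  0.876 ] toolz [-0.0222  0.0489 -0.9986] q [-1.28 -0.3  -0.09  1.95 -0.06  1.45 -2.06] clk 13.0 w 0.0856
rows [2.353 1.307 0.427] len 0.164 twist None
fk err [ 0.001  -0.0025  0.005 ]
0.3 0 5 [-0.13  0.27 -0.02] [([0.1, 0.25, 0.47], [-0.027, 0.032]), ([0.1, 0.25, 0.47], [-0.028, 0.032])] [-1.27 -0.3  -0.08  1.97 -0.06  1.45 -2.03]
0.3 0.3 5 [-0.12  0.26 -0.32] [([0.1, 0.25, 0.49], [-0.028, 0.031]), ([0.1, 0.25, 0.49], [-0.028, 0.031])] [-1.27 -0.3  -0.08  1.93 -0.06  1.49 -2.03]
0.6 0 5 [-0.26  0.54 -0.03] [([0.11, 0.24, 0.47], [-0.033, 0.016]), ([0.11, 0.24, 0.47], [-0.033, 0.016])] [-1.25 -0.3  -0.05  1.98 -0.05  1.46 -1.99]
0.6 0.3 5 [-0.25  0.52 -0.33] [([0.11, 0.24, 0.48], [-0.033, 0.015]), ([0.11, 0.24, 0.49], [-0.034, 0.016])] [-1.25 -0.3  -0.05  1.93 -0.05  1.5  -1.99]
0.9 0 5 [-0.39  0.81 -0.05] [([0.12, 0.23, 0.46], [-0.038, 0.0]), ([0.12, 0.23, 0.46], [-0.039, 0.002])] [-1.23 -0.3  -0.03  1.99 -0.05  1.47 -1.95]
0.9 0.3 5 [-0.38  0.79 -0.35] [([0.12, 0.23, 0.48], [-0.039, -0.0]), ([0.12, 0.23, 0.48], [-0.04, 0.001])] [-1.23 -0.3  -0.03  1.94 -0.05  1.51 -1.95]
1.2 0 5 [-0.52  1.08 -0.06] [([0.13, 0.22, 0.46], [-0.044, -0.014]), ([0.13, 0.22, 0.46], [-0.046, -0.012])] [-1.21 -0.3  -0.01  2.   -0.04  1.47 -1.91]
1.2 0.3 5 [-0.51  1.06 -0.36] [([0.13, 0.22, 0.48], [-0.044, -0.015]), ([0.13, 0.22, 0.48], [-0.046, -0.013])] [-1.2  -0.3  -0.01  1.95 -0.04  1.52 -1.91]
```

Down to 3.1°, with the tilt at azimuth 114°. The rest can be fixed by an outward and upward push at azimuth -66°, on the coaster side. I'll arc round to it.

```bash
python3 -c "
from h import *
s=status.observe()
go([.40,.08,.5],None,s)
s['position']=[.40,.08,.5];go([.42,-.23,.52],None,s)
s['position']=[.42,-.23,.52];go([.23,-.52,.58],None,s)"
```

```text
pos [0.09   0.2604 0.476 ] rpy [-3.0932 -0.0234  0.876 ] toolz [-0.0222  0.0489 -0.9986] q [-1.28 -0.3  -0.09  1.95 -0.06  1.45 -2.06] clk 13.0 w 0.0856
rows [ 1.007  5.869 -0.661] len 0.359 twist None
pos [0.4  0.08 0.5 ] rpy [-3.0932 -0.0234  0.876 ] toolz [-0.0222  0.0489 -0.9986] q [-1.28 -0.3  -0.09  1.95 -0.06  1.45 -2.06] clk 13.0 w 0.0856
rows [-3.747  3.539 -0.593] len 0.311 twist None
pos [ 0.42 -0.23  0.52] rpy [-3.0932 -0.0234  0.876 ] toolz [-0.0222  0.0489 -0.9986] q [-1.28 -0.3  -0.09  1.95 -0.06  1.45 -2.06] clk 13.0 w 0.0856
rows [-5.715  0.606 -1.165] len 0.352 twist None
```

```bash
python3 -m creep '[[0.2,1,-0.1,0,1],[0.4,2,-0.2,0,1],[0.6,3,-0.4,0,1],[0.8,4,-0.5,0,1],[0.9,4.9,-0.6,0,1]]'|grep -E 'pos|rot'; python3 -m creep '[[0.1,1,-0.1,0,1],[-0.7,1.7,-0.2,0,1],[-1.5,2.4,-0.3,0,1],[-2.2,3.1,-0.4,0,1],[-2.9,3.8,-0.5,0,1]]'|grep -E 'pos|rot'; python3 -m creep '[[-0.8,0.6,-0.2,0,1],[-1.8,0.8,-0.4,0,1],[-2.8,1,-0.6,0,1],[-3.8,1.1,-0.8,0,1],[-4.8,1.2,-1,0,1]]' |grep -E 'pos|rot'; cat > t6.py <<'E'
from t3 import *
from h import go,status
import sys
go([.23,-.52,.58])
s=status.observe();q0=np.array(s["qpos"]);x=np.array(s["position"]);M0=R.from_euler('xyz',s["tool_rot"]).as_matrix()
a=float(sys.argv[1]);h=np.array([np.cos(a),np.sin(a)])
for L in eval(sys.argv[2]):
  for up in eval(sys.argv[3]):
      d=M0.T@np.array([*(h*L),up]);o=[]
      for m in[(.75,.4,3,'clip'),(.75,.4,6,'clip')]:
        q,p,N=call(q0,x,M0,[[*(d*min(1,(k+1)/4)),0] for k in range(5)],*m);o.append((p.round(2).tolist(),N[:2,2].round(3).tolist()))
      print(L,up,d.round(2),o,q.round(2))
E
python3 t6.py -1.15 '(0,1)' '(1,2,2.5,3,3.5)'
```

```text
position: [0.318, 0.1318, 0.4964]
tool_rot: [-3.094, -0.024, 0.875]
position: [0.3799, -0.1493, 0.5114]
tool_rot: [-3.094, -0.025, 0.875]
position: [0.2574, -0.4095, 0.5599]
tool_rot: [-3.095, -0.024, 0.874]
pos [ 0.2574 -0.4095  0.5599] rpy [-3.0946 -0.0239  0.874 ] toolz [-0.0207  0.0484 -0.9986] q [ 0.05  0.25  1.14  1.37 -0.22  1.71  0.46] clk 14.875 w 0.0855
rows [-1.697  0.813 -0.414] len 0.116 twist None
0 1 [ 0.02 -0.05 -1.  ] [([0.25, -0.4, 0.61], [-0.02, 0.043]), ([0.26, -0.41, 0.62], [-0.02, 0.046])] [ 0.13  0.28  1.13  1.21 -0.26  1.85  0.48]
0 2 [ 0.05 -0.09 -2.  ] [([0.25, -0.4, 0.66], [-0.01, 0.019]), ([0.26, -0.41, 0.66], [-0.005, 0.011])] [ 0.18  0.29  1.11  1.08 -0.28  1.93  0.48]
0 2.5 [ 0.06 -0.12 -2.5 ] [([0.26, -0.4, 0.68], [0.007, -0.018]), ([0.26, -0.42, 0.68], [0.011, -0.026])] [ 0.2   0.29  1.1   1.04 -0.27  1.93  0.48]
0 3 [ 0.07 -0.14 -3.  ] [([0.26, -0.41, 0.7], [0.024, -0.054]), ([0.26, -0.42, 0.7], [0.028, -0.062])] [ 0.21  0.28  1.08  1.   -0.27  1.93  0.47]
0 3.5 [ 0.08 -0.16 -3.5 ] [([0.26, -0.41, 0.71], [0.041, -0.089]), ([0.26, -0.42, 0.71], [0.045, -0.097])] [ 0.23  0.27  1.07  0.95 -0.27  1.93  0.46]
1 1 [-0.41  0.85 -1.05] [([0.28, -0.44, 0.61], [-0.018, 0.036]), ([0.28, -0.46, 0.61], [-0.02, 0.044])] [ 0.33  0.41  1.07  1.07 -0.37  1.89  0.56]
1 2 [-0.39  0.8  -2.05] [([0.28, -0.44, 0.65], [-0.008, 0.006]), ([0.28, -0.47, 0.66], [0.001, -0.013])] [ 0.37  0.41  1.04  0.96 -0.37  1.93  0.54]
1 2.5 [-0.38  0.78 -2.55] [([0.28, -0.45, 0.67], [0.007, -0.031]), ([0.28, -0.47, 0.67], [0.015, -0.048])] [ 0.39  0.4   1.02  0.92 -0.37  1.93  0.53]
1 3 [-0.37  0.76 -3.05] [([0.28, -0.45, 0.68], [0.021, -0.066]), ([0.28, -0.47, 0.69], [0.03, -0.082])] [ 0.4   0.39  1.01  0.88 -0.36  1.93  0.52]
1 3.5 [-0.35  0.73 -3.55] [([0.28, -0.45, 0.7], [0.036, -0.1]), ([0.28, -0.47, 0.7], [0.046, -0.116])] [ 0.42  0.38  0.99  0.84 -0.36  1.93  0.5 ]
```

```bash
python3 -m creep '[[0,0,-0.5,0,1],[0,-0.1,-1,0,1],[0.1,-0.1,-1.6,0,1],[0.1,-0.1,-2.2,0,1],[0.1,-0.1,-2.2,0,1]]' |grep -E 'force'; python3 t6.py -1.2 '(0,)' '(.2,.4,.6,.8)'
```

```text
force: [0.4, -0.6, -0.1]
finger_force: 0.0
pos [ 0.2588 -0.4025  0.6664] rpy [-3.1237 -0.0148  0.874 ] toolz [-0.0043  0.0228 -0.9997] q [ 0.47  0.17  0.56  1.08 -0.11  1.93  0.28] clk 15.5 w 0.0853
rows [-1.831  0.914  1.396] len 0.149 twist None
0 0.2 [ 0.  -0.  -0.2] [([0.26, -0.4, 0.67], [0.004, 0.01]), ([0.26, -0.4, 0.67], [0.004, 0.01])] [ 0.48  0.19  0.56  1.05 -0.12  1.93  0.3 ]
0 0.4 [ 0.01 -0.01 -0.4 ] [([0.26, -0.41, 0.68], [0.013, -0.004]), ([0.26, -0.41, 0.68], [0.013, -0.004])] [ 0.48  0.2   0.56  1.03 -0.12  1.93  0.3 ]
0 0.6 [ 0.01 -0.01 -0.6 ] [([0.26, -0.41, 0.69], [0.022, -0.017]), ([0.26, -0.41, 0.69], [0.022, -0.018])] [ 0.48  0.2   0.56  1.02 -0.12  1.93  0.3 ]
0 0.8 [ 0.01 -0.01 -0.8 ] [([0.26, -0.41, 0.69], [0.031, -0.031]), ([0.26, -0.41, 0.69], [0.032, -0.032])] [ 0.49  0.2   0.56  1.   -0.12  1.93  0.3 ]
```

```bash
python3 -m creep '[[0,0,-0.15,0,1],[0,0,-0.28,0,1],[0,0,-0.28,0,1]]' |grep -E 'force'; python3 -c "
from h import *
s=status.observe()
go([.42,-.25,.45],.17,s);s['position']=[.42,-.25,.45];go([.539,-.157,.24],.17,s)"
```

```text
force: [0.5, 0.1, 0.2]
finger_force: 0.0
pos [ 0.2586 -0.4017  0.6709] rpy [-3.1345 -0.0118  0.8749] toolz [ 0.0021  0.0137 -0.9999] q [ 0.44  0.17  0.58  1.08 -0.11  1.93  0.28] clk 15.875 w 0.0855
rows [3.622 0.47  3.722] len 0.313 twist 5.05
pos [ 0.42 -0.25  0.45] rpy [-3.1345 -0.0118  0.8749] toolz [ 0.0021  0.0137 -0.9999] q [ 0.44  0.17  0.58  1.08 -0.11  1.93  0.28] clk 15.875 w 0.0855
rows [2.419 0.554 3.525] len 0.259 twist 5.05
```

The tilt is now 0.8°, good enough. Going back over the cap.

```bash
python3 -m creep '[[0.7,0.1,0.7,1,1],[1.4,0.2,1.5,2,1],[2.2,0.3,2.2,3,1],[2.9,0.4,2.9,4,1],[3.6,0.5,3.7,5,1]]' |grep -E 'force'; python3 -c "
from h import *
go([.539,-.157,.235],.17)"
```

```text
force: [0.8, -1.5, -0.2]
finger_force: 0.0
pos [ 0.4205 -0.2518  0.4514] rpy [-3.1289 -0.0048  0.1728] toolz [ 0.0025  0.0134 -0.9999] q [ 0.05  0.14  0.44  1.62 -0.07  1.39 -0.9 ] clk 16.5 w 0.0854
rows [ 2.199 -1.171  3.632] len 0.264 twist 0.02
```

```bash
python3 -m creep '[[0.5,-0.25,0.75,0,1],[1,-0.5,1.5,0,1],[1.5,-0.75,2.25,0,1],[2,-1,3,0,1],[2.2,-1.17,3.6,0,1]]' |grep -E 'force';  python3 -m creep '[[0,0,0,0,1],[0,0,0,0,1]]' |grep -E 'force'; python3 - <<'E'
from h import *
s=status.observe();a=grab_frame("wrist");cv2.imwrite("pics/w3.png",cv2.resize(a[110:230,200:420],None,fx=3.6,fy=3.6,interpolation=cv2.INTER_CUBIC))
go([.539,-.157,.235],.17,s)
for n in("safety_cap","safety_tub","coaster","left_tab"):
  for d in silhouettes("wrist",n)[:3]:
    m=d["mask"].astype(np.uint8);c=max(cv2.findContours(m,0,2)[0],key=cv2.contourArea)
    e=np.array(d["extent"])*[512,384,512,384];print(n,round(d["p"],2),e.round(),ray("wrist",((e[0]+e[2])/2,(e[1]+e[3])/2),.008 if n=="coaster" else .115,s).round(4))
E
```

```text
force: [0.2, 0.2, -0.0]
finger_force: 0.0
force: [0.1, -1.0, -0.3]
finger_force: 0.0
pos [ 0.5378 -0.1591  0.24  ] rpy [-3.1303 -0.0056  0.176 ] toolz [ 0.0036  0.0121 -0.9999] q [-0.05  0.44  0.33  1.78 -0.19  0.95 -1.04] clk 17.375 w 0.0851
rows [ 0.025 -0.03   0.084] len 0.006 twist 0.04
safety_cap 0.71 [272. 274. 317. 322.] [ 0.4352 -0.2087  0.115 ]
safety_cap 0.66 [166.  47. 218. 112.] [ 0.6231 -0.0826  0.115 ]
safety_tub 0.92 [226. 138. 298. 216.] [ 0.552 -0.154  0.115]
coaster 0.84 [347. 185. 420. 249.] [ 0.5058 -0.3233  0.008 ]
left_tab 0.58 [166.  44. 191.  59.] [ 0.6425 -0.0696  0.115 ]
left_tab 0.5 [346. 323. 354. 334.] [ 0.4105 -0.2725  0.115 ]
left_tab 0.47 [225. 177. 237. 204.] [ 0.5343 -0.1285  0.115 ]
```

View pics/w3.png

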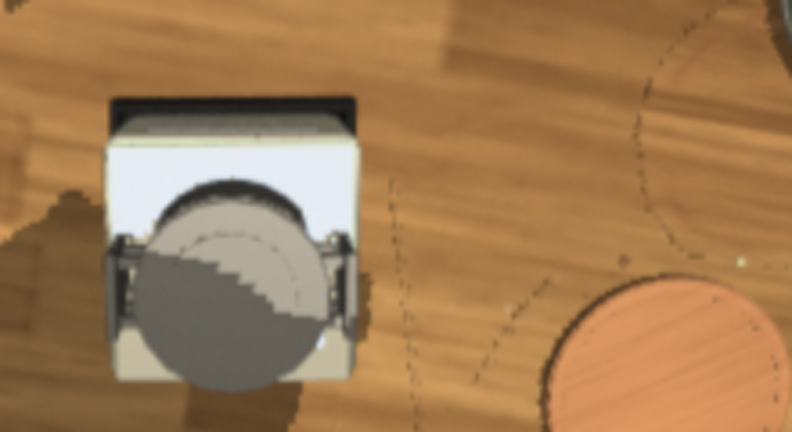

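The crop shows the grey tabbed cap's disc centred at (231,293), with tabs at (117,290) and (348,289). That is level with the picture, so the tool's yaw matches the tub's.

```bash
python3 - <<'E'
from h import *
s=status.observe()
f=lambda u,v:(200+(u+.5)/3.6-.5,110+(v+.5)/3.6-.5)
c=ray("wrist",f(231,293),.117,s);a=ray("wrist",f(117,290),.1165,s);b=ray("wrist",f(348,289),.1165,s)
k=ray("wrist",f(675,390),.008,s)
print(c,a,b,np.linalg.norm(a-b),(a+b)/2,"yaw",np.arctan2((b-a)[0],-(b-a)[1]))
e1=ray("wrist",f(107,148),.08,s);e2=ray("wrist",f(358,140),.08,s);e3=ray("wrist",f(115,380),.08,s);e4=ray("wrist",f(355,380),.08,s)
print("shoulder",np.linalg.norm(e1-e2),np.linalg.norm(e3-e1),(e1+e2+e3+e4)/4,"yaw",np.arctan2((e2-e1)[0],-(e2-e1)[1]))
m=(a+b+2*c)/4
go([m[0],m[1],.116],.176,s)
E
```

```text
[ 0.5404416  -0.15766196  0.117     ] [ 0.53593202 -0.12923536  0.1165    ] [ 0.54660948 -0.18645749  0.1165    ] 0.0582097914875033 [ 0.54127075 -0.15784643  0.1165    ] yaw 0.18447518119957554
shoulder 0.06966752088826356 0.06806312810350099 [ 0.53924993 -0.15827977  0.08      ] yaw 0.2098939409317367
pos [ 0.5381 -0.1587  0.2399] rpy [-3.1298 -0.0069  0.1761] toolz [ 0.0048  0.0128 -0.9999] q [-0.05  0.44  0.33  1.79 -0.19  0.95 -1.04] clk 17.625 w 0.0854
rows [0.034 0.016 2.066] len 0.124 twist 0.0
```

```bash
python3 -m creep '[[0.03,0,0.7,0,1],[0.03,0,1.4,0,1],[0.03,0,2,0,1],[0.03,0,2.33,0,1],[0.03,0,2.33,0,1]]' 30;  python3 - <<'E'
from h import *
s=status.observe();a=grab_frame("wrist");cv2.imwrite("pics/w4.png",cv2.resize(a,(640,480)))
go([.540,-.158,.1],.18,s)
E
```

```text
clock: 18.25
position: [0.5397, -0.1562, 0.0984]
tool_rot: [-3.129, -0.004, 0.176]
force: [-0.2, 0.6, 0.1]
grip_width: 0.0852
finger_force: 0.0
pos [ 0.5397 -0.1562  0.0984] rpy [-3.1287 -0.0039  0.1763] toolz [ 0.0015  0.0134 -0.9999] q [ 0.    0.63  0.25  1.89 -0.27  0.65 -0.97] clk 18.25 w 0.0852
rows [ 0.001  0.03  -0.026] len 0.002 twist -0.03
```

View pics/w4.png

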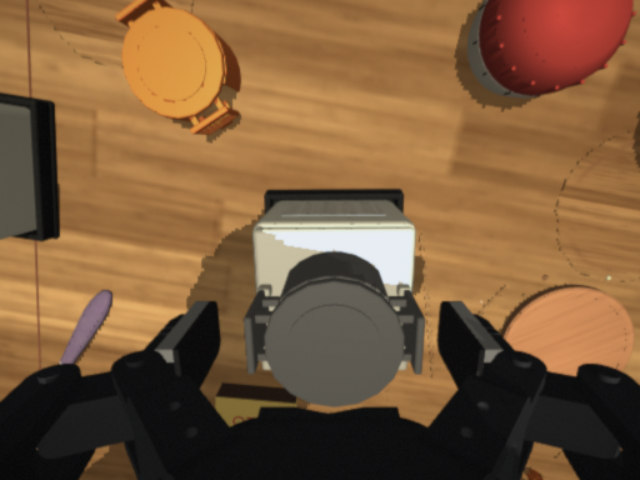

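The fingers straddle the cap, with the tabs at x 247 and 424 and the pads at 215 and 443. The cap sits about 2 mm toward tool +y, so I'll shift that much and squeeze.

```bash
python3 -m creep '[[0,0.035,-0.02,0,1],[0,0.035,-0.02,0,0.6],[0,0.035,-0.02,0,0.4],[0,0.035,-0.02,0,0.4],[0,0.035,-0.02,0,0.4]]' 32; python3 -m creep '[[0,0,0,0,0.3],[0,0,0,0,0.3],[0,0,0,0,0.3]]'
```

```text
clock: 18.92
position: [0.5412, -0.1583, 0.1014]
tool_rot: [-3.13, -0.007, 0.177]
force: [-3.2, 1.4, 17.2]
grip_width: 0.0505
finger_force: 30.2
clock: 19.3
position: [0.5412, -0.1583, 0.1014]
tool_rot: [-3.13, -0.007, 0.177]
force: [-4.3, 1.4, 18.0]
grip_width: 0.0507
finger_force: 30.2
```

Squeezed: width 50.6 mm and grip 30 N. I'll relieve the vertical load slightly and turn anticlockwise.

```bash
python3 -m creep '[[0,0,-0.02,0,0.3],[0,0,-0.02,-0.7,0.3],[0,0,-0.02,-1.4,0.3],[0,0,-0.02,-2.1,0.3],[0,0,-0.02,-2.8,0.3]]'; python3 -c "
from h import *
go([.5412,-.1583,.1026],.177+1.31)"
```

```text
clock: 19.92
position: [0.5405, -0.1581, 0.1017]
tool_rot: [-3.132, -0.01, 0.571]
force: [-1.1, 0.2, 2.4]
grip_width: 0.05
finger_force: 33.9
pos [ 0.5405 -0.1581  0.1017] rpy [-3.1322 -0.0098  0.5709] toolz [ 0.0031  0.0132 -0.9999] q [ 0.08  0.62  0.15  1.88 -0.16  0.65 -0.67] clk 19.925 w 0.05
rows [ 0.008  0.009 -0.015] len 0.001 twist -6.56
```

Turning freely. I'll continue to about 75°.

```bash
python3 -m creep '[[0,0,0,-0.8,0.3],[0,0,0,-1.6,0.3],[0,0,0,-2.4,0.3],[0,0,0,-3.2,0.3],[0,0,0,-4,0.3]]'|grep -E 'rot|force|width'; python3 -m creep '[[0,0,0,-0.8,0.3],[0,0,0,-1.6,0.3],[0,0,0,-2.4,0.3],[0,0,0,-2.6,0.3],[0,0,0,-2.6,0.3]]'; python3 - <<'E'
from h import *
s=status.observe();a=grab_frame("wrist");cv2.imwrite("pics/w5.png",cv2.resize(a,(640,480)))
go([.5412,-.1583,.1026],.177+1.31,s)
E
```

```text
tool_rot: [-3.137, -0.015, 1.131]
force: [-4.5, 12.6, 10.0]
grip_width: 0.0503
finger_force: 36.5
clock: 21.18
position: [0.5386, -0.156, 0.1015]
tool_rot: [-3.139, -0.016, 1.491]
force: [-15.2, 14.7, 19.0]
grip_width: 0.0503
finger_force: 40.0
pos [ 0.5386 -0.156   0.1015] rpy [-3.1391 -0.0155  1.4906] toolz [-0.0012  0.0157 -0.9999] q [ 0.26  0.61 -0.11  1.87  0.07  0.67  0.04] clk 21.175 w 0.0503
rows [-0.034  0.046 -0.018] len 0.004 twist 0.03
```

View pics/w5.png

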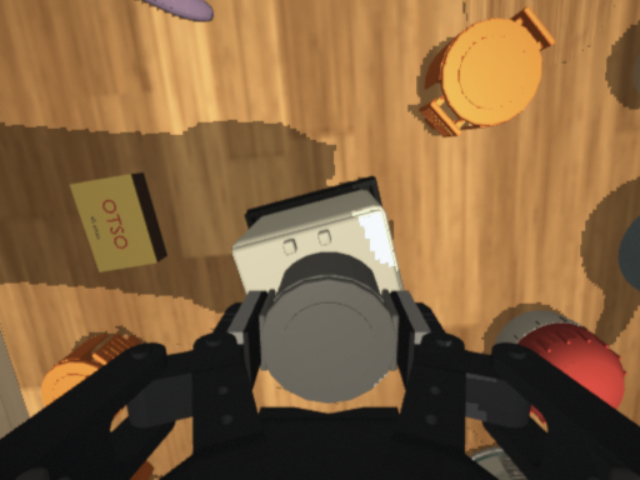

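The picture shows the cap turned about 75° against the tub, with the two stops bare at (290,247) and (325,238) and the pads on the tabs. Lifting.

```bash
python3 -m creep '[[0,0,-0.2,0,0.3],[0,0,-0.4,0,0.3],[0,0,-0.7,0,0.3],[0,0,-1.3,0,0.3],[0,0,-1.9,0,0.3]]'; python3 -m creep '[[0,0,0,0,0.3]]'; python3 - <<'E'
from h import *
s=status.observe();a=grab_frame("scene");b=grab_frame("wrist")
cv2.imwrite("pics/s6.png",np.hstack([cv2.resize(a[100:240,180:360],(771,600))[:, :400] if 0 else cv2.resize(a[110:240,190:350],(400,325)),cv2.resize(b,(400,325))]))
for n in("coaster",):
  for c in("top","wrist"):
    if c=="top":grab_frame("top")
    for d in search_frame(c,n):
      e=np.array(d["extent"])*[512,384,512,384];print(c,d["p"],e.round(),ray(c,((e[0]+e[2])/2,(e[1]+e[3])/2),.008,s).round(4))
go([.5,-.326,s["position"][2]],1.49,s)
E
```

```text
clock: 21.85
position: [0.5399, -0.1596, 0.2164]
tool_rot: [3.14, -0.013, 1.489]
force: [-0.5, -0.6, 0.1]
grip_width: 0.0499
finger_force: 35.4
clock: 21.98
position: [0.5412, -0.16, 0.2179]
tool_rot: [3.136, -0.013, 1.489]
force: [-0.9, -0.9, -0.8]
grip_width: 0.0502
finger_force: 35.4
top 0.65 [315. 181. 353. 224.] [ 0.4902 -0.3271  0.008 ]
wrist 0.97 [210. 298. 262. 329.] [ 0.492 -0.347  0.008]
pos [ 0.5412 -0.16    0.2179] rpy [ 3.1355 -0.0126  1.4891] toolz [ 0.0071  0.012  -0.9999] q [ 0.27  0.45 -0.11  1.78  0.05  0.91  0.06] clk 21.975 w 0.0502
rows [-2.814 -0.459 -0.038] len 0.171 twist -0.01
```

View pics/s6.png

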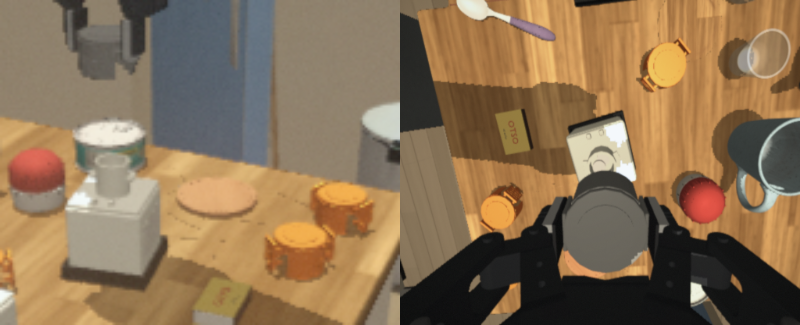

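The scene view shows the cap hanging from the fingers and clear of the bare neck. The coaster lies free at about (215,195) in the left half. Its measurements agree on about (0.497, -0.327) within a few mm, so I'll carry the cap there.

```bash
python3 -m creep '[[-0.9,-0.15,0,0,0.3],[-1.8,-0.3,0,0,0.3],[-2.83,-0.49,0,0,0.3],[-2.83,-0.49,1,0,0.3],[-2.83,-0.49,1.8,0,0.3]]'; python3 -m creep '[[0,0,0.2,0,0.3],[0,0,0.2,0,0.3]]';python3 - <<'E'
from h import *
s=status.observe()
grab_frame("top")
for n in("coaster","safety_cap"):
    for d in search_frame("top",n):
      e=np.array(d["extent"])*[512,384,512,384];print(n,d["p"],e.round(),ray("top",((e[0]+e[2])/2,(e[1]+e[3])/2),.008,s).round(4))
a=grab_frame("wrist");b=grab_frame("scene")
cv2.imwrite("pics/w7.png",np.hstack([cv2.resize(a,(400,300)),cv2.resize(b[140:240,210:343],(400,300))]))
go([.497,-.327,.032],1.49,s)
E
```

```text
clock: 22.85
position: [0.4963, -0.3254, 0.1026]
tool_rot: [3.141, -0.014, 1.488]
force: [0.6, 0.0, -0.9]
grip_width: 0.0504
finger_force: 35.4
clock: 23.1
position: [0.4975, -0.3248, 0.0932]
tool_rot: [3.14, -0.014, 1.489]
force: [0.1, 0.9, 0.2]
grip_width: 0.0502
finger_force: 35.4
coaster 0.66 [314. 182. 337. 222.] [ 0.4918 -0.309   0.008 ]
safety_cap 0.87 [199. 125. 226. 153.] [ 0.6298 -0.0583  0.008 ]
safety_cap 0.63 [328. 188. 334. 204.] [ 0.5052 -0.3215  0.008 ]
safety_cap 0.59 [274. 241. 301. 269.] [ 0.3754 -0.225   0.008 ]
safety_cap 0.55 [323. 254. 335. 269.] [ 0.361  -0.3155  0.008 ]
pos [ 0.4975 -0.3248  0.0932] rpy [ 3.1403 -0.0136  1.4895] toolz [ 0.0024  0.0134 -0.9999] q [ 0.54  0.66 -0.08  1.79  0.05  0.7   0.36] clk 23.1 w 0.0502
rows [-0.051 -0.007  1.019] len 0.061 twist -0.0
```

View pics/w7.png

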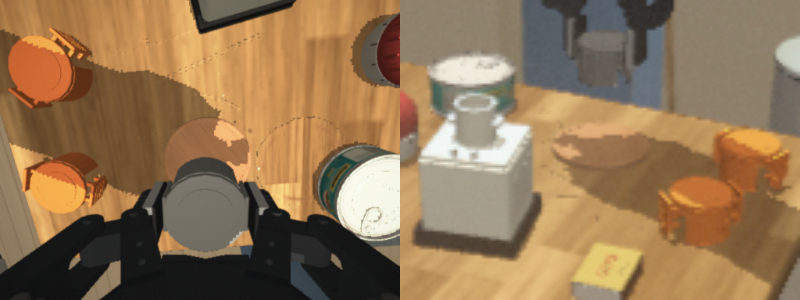

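The cap is over the coaster. In the wrist view the coaster disc is round (207,150), just behind the held cap, and in the scene view the cap hangs straight above it. Lowering.

```bash
python3 -m creep '[[-0.02,0,0.5,0,0.3],[-0.04,0,0.9,0,0.3],[-0.04,0,1,0,0.3],[-0.04,0,1.03,0,0.3]]'; python3 -m creep '[[0,0,0.03,0,0.3],[0,0,0.03,0,0.3]]'
```

```text
clock: 23.85
position: [0.4978, -0.3266, 0.0319]
tool_rot: [3.139, -0.013, 1.489]
force: [0.5, -0.9, -1.5]
grip_width: 0.0502
finger_force: 35.4
clock: 24.1
position: [0.4977, -0.3266, 0.0301]
tool_rot: [3.139, -0.013, 1.489]
force: [-0.3, -0.4, -0.6]
grip_width: 0.05
finger_force: 35.4
```

```bash
python3 -m creep '[[0,0,0.02,0,0.3],[0,0,0.03,0,0.3],[0,0,0.03,0,0.3]]'|grep -E 'pos|force'; python3 -m creep '[[0,0,0.015,0,0.3],[0,0,0.015,0,0.3]]'|grep -E 'pos|force'
```

```text
position: [0.4976, -0.3264, 0.028]
force: [-0.7, 1.2, 5.5]
finger_force: 36.5
position: [0.4977, -0.3264, 0.0278]
force: [-4.6, 3.3, 20.0]
finger_force: 39.0
```

Contact. Releasing, then retreating straight up.

```bash
python3 -m creep '[[0,0,-0.01,0,0.65],[0,0,-0.01,0,0.75],[0,0,-0.01,0,0.9],[0,0,-0.01,0,0.9],[0,0,-0.01,0,0.9]]'; python3 -m creep '[[0,0,-0.5,0,0.9],[0,0,-1.2,0,0.9],[0,0,-2,0,0.9],[0,0,-2.8,0,0.9],[0,0,-2.8,0,0.9]]'; python3 - <<'E'
from h import *
s=status.observe()
a=grab_frame("wrist");b=grab_frame("scene");grab_frame("top")
for n,z in(("coaster",.008),("safety_cap",.043)):
  for c in("top","wrist"):
    for d in search_frame(c,n)[:4]:
      e=np.array(d["extent"])*[512,384,512,384];print(c,n,round(d["p"],2),e.round(),ray(c,((e[0]+e[2])/2,(e[1]+e[3])/2),z,s).round(4))
cv2.imwrite("pics/w8.png",np.hstack([cv2.resize(a,(400,300)),cv2.resize(b[140:240,210:343],(400,300))]))
E
```

```text
clock: 25.35
position: [0.4974, -0.3264, 0.0273]
tool_rot: [3.14, -0.013, 1.489]
force: [0.4, 0.4, 0.2]
grip_width: 0.0767
finger_force: 0.0
clock: 25.98
position: [0.4983, -0.3295, 0.1989]
tool_rot: [3.134, -0.011, 1.489]
force: [0.7, 0.2, -1.0]
grip_width: 0.0769
finger_force: 0.0
top coaster 0.84 [313. 182. 347. 222.] [ 0.4916 -0.3189  0.008 ]
wrist coaster 0.77 [224. 136. 299. 214.] [ 0.4995 -0.3256  0.008 ]
wrist coaster 0.45 [236.   2. 346.  64.] [ 0.5411 -0.1839  0.008 ]
top safety_cap 0.79 [324. 247. 346. 276.] [ 0.3636 -0.3224  0.043 ]
top safety_cap 0.77 [324. 184. 347. 216.] [ 0.4939 -0.3244  0.043 ]
top safety_cap 0.65 [279. 241. 301. 269.] [ 0.3762 -0.2276  0.043 ]
top safety_cap 0.55 [199. 122. 225. 154.] [ 0.6252 -0.0586  0.043 ]
wrist safety_cap 0.77 [ 96.  64. 162. 125.] [ 0.3831 -0.2326  0.043 ]
wrist safety_cap 0.63 [101. 171. 173. 221.] [ 0.3712 -0.3301  0.043 ]
wrist safety_cap 0.62 [229. 157. 293. 210.] [ 0.4992 -0.3279  0.043 ]
```

View pics/w8.png

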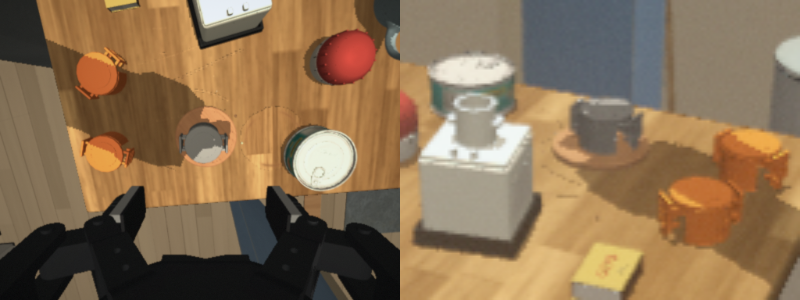

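The cap stands upright in the middle of the coaster: wrist view (204,143) on a disc at (208,136), and scene (605,128). The offset is about 2–3 mm, the tabs are out, and the robot is clear.

```bash
python3 -c "
from workcell import bot
print(bot.job_done())"
```

```text
the job is handed in; nothing more can be done
None
```

I squeezed and turned the tabbed cap, lifted it off, stood it upright on the coaster about 2–3 mm from its centre, and handed the job in at about 26 s; no verdict was returned.

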